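# Hook the dryer vent flap shut

## Task

Take the hook pole from its rest, drop its hook down through the red ring eye on the open vent flap and pull the flap fully shut with it, without slamming. Then unhook the pole and lay it back in both saddles of its rest. Touch the vent only with the pole, never with the gripper or arm, and leave the bottle, jar, tub and cup where they stand.

Things in the scene. Friction and masses are not known exactly. Their poses are not given: they have to be found in the camera images.
- vent_flap (a joint): opening angle of the vent flap (rad). The flap is a blue-framed clear panel 206 mm wide, 130 mm high and 12 mm thick, hinged along its bottom edge on top of the white air box. 0 = shut: upright between the two grey posts, against its stop; it grows (to 0.9) as the top edge leans away from the box's louvred front face. Starts open at 0.5 to 0.8. The hinge is stiff: the flap stays wherever it is left, and takes about 3 to 6 N at the eye to pull shut
- flap_hinge (a point): middle of the flap's hinge line, 148 mm above the table. With the flap shut its axes are those of the air box (vent_unit); it turns with the flap about its own y axis: z points up along the panel, x out of the panel on the far side
- eye (a point): centre of the red ring eye fixed rigidly at the middle of the flap's top edge, standing out on the louvred (robot) side: in the axes of flap_hinge it lies at x = -32 mm, z = +140 mm. Ring of 6 mm bar, 36 mm clear inside, 48 mm outside; its z axis is the axis of the hole, which points straight up when the flap is 0.38 rad open and tilts with the flap. A short stem joins its far (+x) side to the panel
- vent_unit: fixed white air box the flap is mounted on: 200 mm deep (x from -50 to +150 mm), 260 mm wide, 140 mm tall, origin on the table below the hinge line; its -x face, with grey louvres, looks roughly to the robot; two grey posts, 22 mm square, at y = +-117 mm rise to 275 mm above the table
- pole_grip (a point): centre of the hook pole's yellow handle, a bar 150 mm long (along x), 22 mm wide (y) and 26 mm high (z). +x points along the pole to its hook, z is up while the hook hangs down. A thin 8 mm steel rod goes on from the handle's end along +x to 136 mm from the centre and there bends straight down (-z) into a 46 mm prong. Pole mass about 0.13 to 0.25 kg, balanced within 20 mm of the centre
- hook_neck (a point): top end of the prong, 136 mm in front of and 4 mm below the handle's centre
- hook_mid (a point): middle of the prong, 136 mm in front of and 24 mm below the handle's centre
- hook_tip (a point): free lower end of the prong, 136 mm in front of and 46 mm below the handle's centre
- pole: the hook pole itself, a loose body whose origin and axes are those of pole_grip
- pole_rest: fixed dark steel rest for the pole: base plate 170 x 80 mm, origin at its underside's centre on the table. Two saddles at x = +-58 mm (8 mm thick along x) carry the handle along the rest's x axis: their floors are 60 mm above the table, so a seated handle's centre is 73 mm above it; side cheeks leave 34 mm at the floor and flare out to 45 mm, up to 83 mm height. The handle is free between the saddles (108 mm) to be gripped from above. It may stand on the robot's left or right
- detergent_center (a point): orange round detergent bottle with a blue cap, 72 mm across, 210 mm tall; a loose bystander; this point is its centre, half-way up
- softener_center (a point): green round jar with a white lid, 80 mm across, 130 mm tall; a loose bystander; this point is its centre, half-way up
- tub_center (a point): empty blue open tub, 150 x 110 mm, 70 mm tall; a loose bystander; this point is its centre, half-way up
- cup_center (a point): white plastic measuring cup, 72 mm across, 80 mm tall; a loose bystander; this point is its centre, half-way up
Mind the look-alikes: they are no part of the job. There is more than one size of the pole; the job needs the larger.

How it is judged:
By the outcome, as a careful person would: the job done as asked, in the order asked, and still so for the second after the job is handed in, with the robot touching nothing.
It also fails if it takes over 67 s, if anything falls off the work surface, if the arm or the gripper's body presses on something with over 40 N, if the wrist force passes 120 N, or if a joint passes its speed limit or range.

## Robot

A 7-joint arm with a two-finger parallel gripper is mounted at the origin on the work surface. World frame = base frame: x ahead of the robot, y to its left, z up, the work surface at z = 0. Lengths are in m, angles in degrees, forces in N, time in s.
With the tool pointing down it reaches from about 0.425 to 0.875 m from the base axis. Payload 4.7 kg.
Tool frame: the origin (TCP) lies on the centre line of the jaws, within the pads' length; the fingertips stand 11 mm ahead of it and the grasp point (between the pads) lies 8 mm behind it; z points along the fingers, y is the direction in which the jaws open and shut (so a half turn about z gives the same grasp; the last joint's range is limited). The gripper opens to 87 mm and grips with 3 to 60 N. Pads are 19 mm wide; open, the fingers measure 117 mm over their backs; the gripper's body (75 mm by 190 mm) begins 51 mm behind the grasp point.
Start: joints at [72.829, 18.392, -4.016, 83.108, 1.295, 78.541, -3.26], TCP at [0.201, -0.618, 0.194] pointing down, gripper open.
Joint ranges: [-163.93, 163.93], [-17.29, 119.83], [-79.2, 71.16], [3.27, 140.29], [-89.18, 269.18], [5.43, 117.66], [-154.24, 154.24]. Speed limits (degrees/s): [147.25, 147.25, 180, 180, 180, 180, 180].

## Interface

Orientations are given as [roll, pitch, yaw] about the fixed x, y, z axes, in that order (R = Rz(yaw) Ry(pitch) Rx(roll)).
In Python, from cell import env gives the robot as it stands.
- The arm moves only by the tool servo_tool, never from a script. Its argument "moves" is text: rows parted by semicolons, each of 7 numbers parted by spaces: the shift along the tool's x, y, z as a fraction of full scale, then the turn, a rotation vector about the tool's x, y, z as a fraction of full scale, then the gripper's target within -1 to 1 (shut at 1, half-way at 0, fully open at -1). A call has 1 to 20 rows; each row shifts and turns the pose as measured when the row begins, along the tool's axes as they then stand; what a row does not reach is not made up. Full scale, the value 1, is 1000 mm for a shift and 0.5 rad for a turn. A row lasts 1/12 s, in which the tool goes at most 41.7 mm and 7.16 degrees, less where a joint would pass 70% of its speed; a pose out of reach is approached as far as the arm can. A call with a number of a shift or a turn outside -1 to 1 is refused whole. A call with a gripper value outside its range is refused whole. The fingers move at their own pace and stop on an object; "squeeze" is the grip in N (left out, the last holds). Time passes only in rows, so rows that do not move let the fingers close. It gives the time, the measured TCP pose, the force and the opening at its end, in the units of the state.
- env.get_obs(): the state, without advancing time (a new reading comes with each control period).
- env.read_camera(name): name is "scene" or "top"; returns a dict with "img" (420x560x3 uint8, red, green, blue), "range_z" (420x560 float32, m along the optical axis (not along the pixel's ray), 0 where there is no reading), "mtx" (3x3 intrinsics, pixels), "T" (4x4, takes a point from camera to world coordinates). Camera axes: x right, y up, looking along -z (the intrinsics and any distortion apply to the point x, -y, -z); pixel columns grow to the right and rows downward; lengths in m; the calibration is good to about 2 mm. A picture is of the moment at which its call begins.
- env.sign_off(): hands the job in, once; it reports no verdict.
The state is a dict: "time_s": time; "qpos": joint angles; "joint_velocities": joint speeds; "effort": joint torques, N m; "tool_pos": TCP position; "tool_rot": TCP orientation; "force": force on the tool from outside, world axes, zero at the start; "wrist_torque": the same for the moment, N m; "grip_width": finger opening in m.
Only numpy, scipy, OpenCV 4.12 (cv2) and the standard library are available. Lean on these libraries where they do the work, as an engineer would, in place of code of your own. Each camera call takes 0.05 s, during which the arm holds its last target.

## Working session

There is one attempt and no reset: what is moved stays moved. The work goes in short steps, Python scripts to look and compute and a tool call to move; the robot and the scene stay as the last step left them, time stands still between calls to the robot, and variables do not carry over. Pictures are saved under pics/ and viewed, and the job is handed in when it is done.

Besides the shell and the picture viewer there is one more tool, called after "Emit:" in YAML: its name, and indented under it one key for each argument. servo_tool: Moves the arm, as the interface text tells. Its arguments: {"type":"object","properties":{"moves":{"type":"string"},"squeeze":{"type":"number"}},"required":["moves"]}

```bash
ls; mkdir -p pics
python3 - <<'E'
from cell import env
import cv2,numpy as np
o=env.get_obs(); print(o)
for n in ("scene","top"):
    c=env.read_camera(n); cv2.imwrite(f"pics/{n}0.png",c["img"][:,:,::-1]); np.savez(f"{n}0.npz",**c); print(c["mtx"],c["T"])
E
```

```text
pics
{'time_s': 0.0, 'qpos': array([72.83132445, 18.43973337, -4.01459257, 83.17476236,  1.29339688,
       78.54209194, -3.25905655]), 'joint_velocities': array([ 0.03249926,  0.06706038, -0.01569916,  0.06777688,  0.05117835,
        0.07232841, -0.03618013]), 'effort': array([ 1.05340557e-04, -4.91294754e+01, -4.03674496e-01, -3.12539327e+01,
       -6.38073147e-02,  4.36451565e-02,  1.62130386e-04]), 'tool_pos': array([ 0.20036562, -0.61769708,  0.19255504]), 'tool_rot': array([-1.79888564e+02,  4.54777341e-03,  1.79781590e+01]), 'force': array([-0.66049859,  0.13823464, -0.1677628 ]), 'wrist_torque': array([-0.02707216, -0.08245212, -0.00823531]), 'grip_width': 0.08691726843406132}
[[456.98343646   0.         279.2711978 ]
 [  0.         456.98343646 197.70038731]
 [  0.           0.           1.        ]] [[ 0.66105209 -0.61160844  0.43467832  0.94663409]
 [ 0.75026229  0.53043533 -0.39464524 -0.42261441]
 [ 0.01079962  0.58700381  0.80951213  1.08169092]
 [ 0.          0.          0.          1.        ]]
[[451.5321452    0.         280.85283979]
 [  0.         451.5321452  207.13428581]
 [  0.           0.           1.        ]] [[-0.02424471  0.98956164 -0.14205615  0.33128715]
 [-0.99911857 -0.0288554  -0.03048693 -0.02107215]
 [-0.03426778  0.14119179  0.989389    1.33032021]
 [ 0.          0.          0.          1.        ]]
```

View pics/scene0.png

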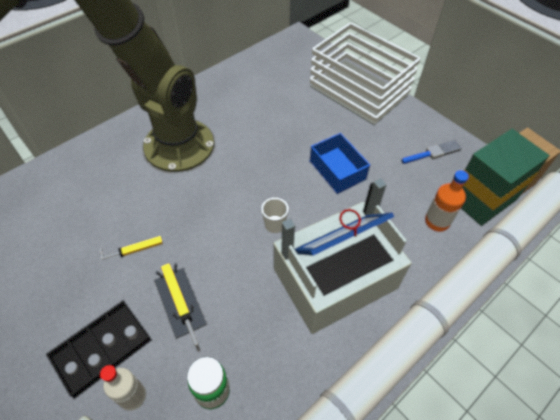

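View pics/top0.png

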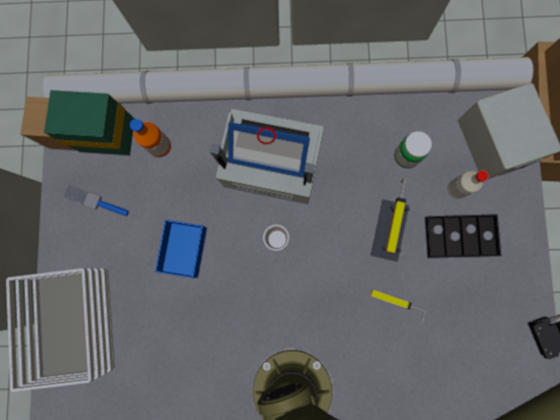

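The scene view shows the larger pole in its rest at about (177,295), hook towards (197,345), and the ring at (350,220). In the top view the pole is at (397,225) with its hook at (404,183), the ring is at (267,135), and the smaller look-alike pole at (390,299) lies on the table. Next I'll measure these.

```bash
cat > h.py <<'E'
import numpy as np,cv2
def load(f): 
    d=np.load(f); return {k:d[k] for k in d}
def cloud(c):
    z=c["range_z"]; v,u=np.mgrid[:420,:560]; K=c["mtx"]
    P=np.stack([(u-K[0,2])/K[0,0]*z,-(v-K[1,2])/K[1,1]*z,-z],-1)
    W=P@c["T"][:3,:3].T+c["T"][:3,3]; W[z==0]=np.nan
    return W
def proj(c,p):
    q=(np.atleast_2d(p)-c["T"][:3,3])@c["T"][:3,:3]; K=c["mtx"]
    return np.stack([K[0,0]*q[:,0]/-q[:,2]+K[0,2],-K[1,1]*q[:,1]/-q[:,2]+K[1,2]],-1)
def hsv(c): return cv2.cvtColor(c["img"],cv2.COLOR_RGB2HSV)
E
python3 - <<'E'
from h import *
np.set_printoptions(precision=4,suppress=True)
for n in("scene","top"):
    c=load(n+"0.npz");W=cloud(c);H=hsv(c)
    x,y,z=W[...,0],W[...,1],W[...,2]
    print(n,"table z",np.nanmedian(z[200:240,200:240]) )
    yel=(H[...,0]>22)&(H[...,0]<34)&(H[...,1]>140)&(H[...,2]>110)
    k,L,S,C=cv2.connectedComponentsWithStats(yel.astype(np.uint8))
    for i in range(1,k):
        if S[i,4]<60: continue
        p=W[L==i];p=p[~np.isnan(p[:,0])]
        print("yel",C[i],S[i,4],"mean",p.mean(0),"zpct",np.percentile(p[:,2],[5,50,95]))
        t=p[p[:,2]>np.percentile(p[:,2],80)-0.006]
        r=cv2.minAreaRect((t[:,:2]*1000).astype(np.float32)); print("  rect",r, "n",len(t))
    red=((H[...,0]<6)|(H[...,0]>174))&(H[...,1]>150)&(H[...,2]>90)
    k,L,S,C=cv2.connectedComponentsWithStats(red.astype(np.uint8),connectivity=8)
    for i in range(1,k):
        if S[i,4]<20: continue
        p=W[L==i];p=p[~np.isnan(p[:,0])]
        print("red",C[i],S[i],"med",np.median(p,0),"min",p.min(0),"max",p.max(0))
        if n=="top": pass
    blue=(H[...,0]>95)&(H[...,0]<125)&(H[...,1]>130)
    k,L,S,C=cv2.connectedComponentsWithStats(blue.astype(np.uint8))
    for i in range(1,k):
        if S[i,4]<60: continue
        p=W[L==i];p=p[~np.isnan(p[:,0])]
        print("blue",C[i],S[i],p.min(0),p.max(0),np.median(p,0))
E
python3 - <<'E'
import cv2
a=cv2.imread('pics/scene0.png')[160:340,250:430];cv2.imwrite('pics/sc.png',cv2.resize(a,None,fx=3.3,fy=3.3,interpolation=2))
a=cv2.imread('pics/top0.png')[95:215,200:340];cv2.imwrite('pics/tc.png',cv2.resize(a,None,fx=4,fy=4,interpolation=2))
a=cv2.imread('pics/top0.png')[160:320,340:460];cv2.imwrite('pics/tp.png',cv2.resize(a,None,fx=3.7,fy=3.7,interpolation=2))
E
```

```text
scene table z 0.0015896297900962475
yel [140.7666 245.6098] 287 mean [ 0.2513 -0.2865  0.0168] zpct [0.0098 0.0174 0.0212]
  rect ((250.3296356201172, -285.3348388671875), (105.36427307128906, 19.807910919189453), 68.80101013183594) n 245
yel [174.6706 290.0765] 510 mean [ 0.4508 -0.2985  0.085 ] zpct [0.0833 0.0872 0.0905]
  rect ((449.42291259765625, -297.8439636230469), (21.38300895690918, 139.55563354492188), 75.40550994873047) n 488
red [107.6238 372.5286] [ 99 365  17  16 210] med [ 0.5607 -0.5004  0.1907] min [ 0.4632 -0.5334  0.0042] max [ 0.5758 -0.4865  0.195 ]
blue [338.848  162.3758] [ 311  134   59   59 2145] [ 0.3228  0.2386 -0.0027] [0.4879 0.3742 0.0762] [0.399  0.3183 0.0321]
blue [415.7254 156.662 ] [402 151  28  12 142] [0.5135 0.4755 0.0082] [0.5554 0.5665 0.0272] [0.5341 0.5155 0.0196]
blue [460.7656 176.1406] [455 171  13  12 128] [0.7055 0.3678 0.1995] [0.7351 0.4006 0.2175] [0.7212 0.3803 0.2114]
blue [375.6717 221.4949] [358 213  35  20 198] [0.6639 0.0465 0.2183] [0.7013 0.1349 0.265 ] [0.6874 0.0977 0.2586]
blue [323.9713 244.7061] [297 231  56  24 279] [ 0
[... 662 characters left out ...]
76 170  13  11 101] med [ 0.5619 -0.4982  0.1918] min [ 0.5489 -0.5711  0.0192] max [ 0.6093 -0.4849  0.1979]
blue [135.2138 124.5931] [129 118  14  13 145] [0.7039 0.3701 0.0132] [0.8099 0.4715 0.2191] [0.7211 0.387  0.2118]
blue [267.7442 146.731 ] [228 122  81  55 985] [ 0.5593 -0.06    0.1395] [0.7375 0.1534 0.2661] [0.6524 0.0386 0.2302]
blue [266.5082 133.2623] [260 130  13   7  61] [0.6624 0.0294 0.2495] [0.6789 0.0593 0.2646] [0.6699 0.0417 0.2578]
blue [112.0726 207.5419] [ 97 200  31  16 179] [0.51   0.4757 0.0027] [0.5596 0.5678 0.0289] [0.5327 0.5215 0.0203]
blue [180.4064 248.8132] [ 155  220   51   58 2264] [ 0.3233  0.2418 -0.002 ] [0.4931 0.3737 0.0821] [0.4053 0.3173 0.0083]
```

View pics/sc.png

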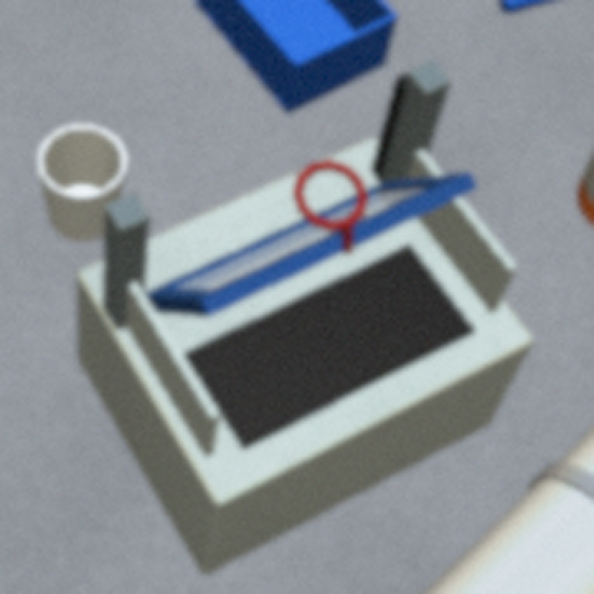

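View pics/tc.png

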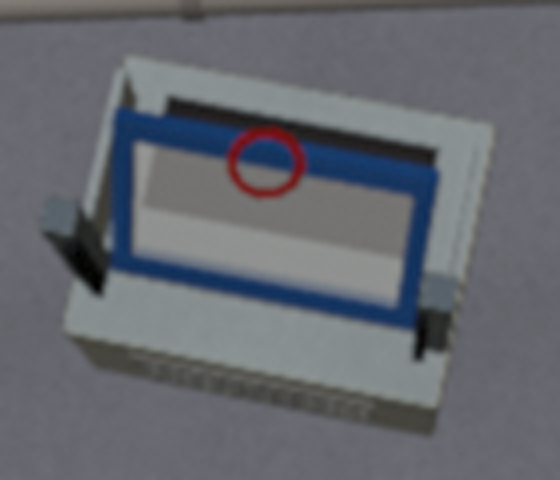

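View pics/tp.png

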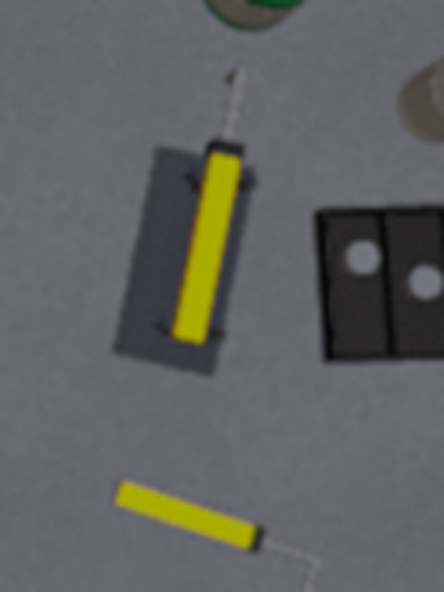

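The ring (front rim against the flap's top edge) and the posts are clear in both crops. Next I'll fit the box pose, flap angle and pole pose.

```bash
cat >> h.py <<'E'
from scipy.optimize import least_squares
from scipy.spatial.transform import Rotation as Rn
def ringpts(x0,y0,yaw,a,n=40):
    t=np.linspace(0,2*np.pi,n,endpoint=False); 
    e=np.array([-.032,0,.140])
    # hole axis vertical at a=0.38; flap rot +a about y => at flap coords axis tilted -0.38
    R0=Rn.from_euler('y',-0.38).as_matrix()
    pts=e+np.stack([.021*np.cos(t),.021*np.sin(t),0*t],-1)@R0.T
    Rf=Rn.from_euler('z',yaw).as_matrix()@Rn.from_euler('y',a).as_matrix()
    o=np.array([x0,y0,.148]); return pts@Rf.T+o, Rf@e+o, Rf@R0[:,2]
E
python3 - <<'E'
from h import *
np.set_printoptions(precision=4,suppress=True)
C=[load(n+"0.npz") for n in("scene","top")]
allp=[];posts=[]
for n,c in zip("st",C):
    W=cloud(c);H=hsv(c);x,y,z=W[...,0],W[...,1],W[...,2]
    reg=(x>.45)&(x<.85)&(y>-.2)&(y<.25)
    m=reg&(abs(z-.275)<.007)&(H[...,1]<80)
    k,L,S,Ce=cv2.connectedComponentsWithStats(m.astype(np.uint8))
    for i in range(1,k):
        if S[i,4]>15:
            p=W[L==i]; print(n,"post",Ce[i],S[i,4],p.mean(0),(p.min(0)+p.max(0))/2)
            posts.append(((p.min(0)+p.max(0))/2))
    m=reg&(abs(z-.140)<.006)&(H[...,1]<80)
    p=W[m]; r=cv2.minAreaRect((p[:,:2]*1000).astype(np.float32)); print(n,"boxtop",len(p),r, cv2.boxPoints(r))
    m=reg&(H[...,0]>95)&(H[...,0]<125)&(H[...,1]>130)&(z>.15)
    p=W[m]; q=p.copy()
    for _ in range(5):
        cen=q.mean(0);nv=np.linalg.svd(q-cen)[2][2]; d=(p-cen)@nv; q=p[abs(d)<.006]
    nv*=np.sign(nv[0]); print(n,"flap normal",nv,"cen",cen,len(q),"angle",np.arcsin(-nv[2]),"yaw",np.degrees(np.arctan2(nv[1],nv[0])))
E
```

```text
s post [379.6538 183.6731] 104 [0.6316 0.1658 0.2751] [0.6307 0.1666 0.2746]
s post [288.1453 224.3846] 117 [ 0.5776 -0.0611  0.2755] [ 0.5766 -0.0599  0.2742]
s boxtop 5429 ((654.8214721679688, 41.061248779296875), (260.0735168457031, 201.48629760742188), 76.76732635498047) [[ 526.987   -62.4621]
 [ 723.1236 -108.5836]
 [ 782.6559  144.5846]
 [ 586.5193  190.7061]]
s flap normal [ 0.784  -0.1835 -0.5931] cen [0.6659 0.0259 0.2502] 479 angle 0.6349019132498643 yaw -13.170930637798671
t post [214.236  149.1461] 89 [0.6287 0.1689 0.2766] [0.6293 0.1693 0.2751]
t post [309.1744 168.0116] 86 [ 0.5748 -0.0584  0.2766] [ 0.5754 -0.0592  0.2748]
t boxtop 2665 ((654.4127807617188, 43.720001220703125), (259.9028015136719, 201.32823181152344), 76.59237670898438) [[ 526.3594  -59.3479]
 [ 722.2005 -106.0313]
 [ 782.4661  146.7879]
 [ 586.6251  193.4713]]
t flap normal [ 0.8063 -0.1925 -0.5593] cen [0.6426 0.0458 0.2174] 908 angle 0.5935329800460166 yaw -13.426102243199756
```

Run:
```python
from h import *
np.set_printoptions(precision=4,suppress=True)
C=[load(n+"0.npz") for n in("scene","top")]
obs=[]
for c in C:
    H=hsv(c); im=c["img"].astype(int)
    red=((H[...,0]<8)|(H[...,0]>172))&(H[...,1]>120)&(H[...,2]>70)
    v,u=np.nonzero(red); p=np.stack([u,v],-1)
    q=proj(c,[[.65,.042,.287]])[0]; p=p[np.linalg.norm(p-q,axis=1)<25]
    obs.append(p); print(len(p),q,p.mean(0))
def res(P):
    x0,y0,yaw,a=P; pts,e,_=ringpts(x0,y0,yaw,a,80); r=[]
    for c,o in zip(C,obs):
        pr=proj(c,pts); d=np.linalg.norm(o[:,None]-pr[None],axis=2)
        r+=[d.min(1),d.min(0)*.7]
    r.append(np.array([(x0-.605)/.0015,(y0-.0536)/.0015,(yaw+np.radians(13.2))/.006,(a-.61)/.03])*4)
    return np.concatenate(r)
s=least_squares(res,[.605,.0536,-np.radians(13.3),.61],loss='soft_l1',x_scale=[.01,.01,.05,.05])
print(s.x,np.degrees(s.x[2]),s.cost); pts,e,ax=ringpts(*s.x); print("eye",e,"axis",ax)
for c,n in zip(C,"st"):
    im=cv2.resize(c["img"][:,:,::-1],None,fx=4,fy=4,interpolation=cv2.INTER_CUBIC)
    for p in proj(c,pts): cv2.circle(im,tuple(np.round(p*4+1.5).astype(int)),1,(0,255,0),-1)
    u,v=(proj(c,e)[0]*4).astype(int); cv2.imwrite(f"pics/ring{n}.png",im[max(v-150,0):v+150,u-200:u+200])
im=np.hstack([cv2.imread("pics/rings.png"),cv2.imread("pics/ringt.png")]);cv2.imwrite("pics/ring.png",im)
# pole
for c,n in zip(C,"st"):
    im=cv2.resize(c["img"][:,:,::-1],None,fx=5,fy=5,interpolation=cv2.INTER_CUBIC)
    th=np.radians(-14.7);d=np.array([np.cos(th),np.sin(th),0])
    best=np.array([.4455,-.2945,.073])
    H=hsv(c)
    for s,dz in[(.136,-.004),(.136,-.046),(.075,.013),(-.075,.013),(0,.013),(.136,0)]:
        p=proj(c,best+d*s+[0,0,dz])[0]; cv2.circle(im,tuple(np.round(p*5+2).astype(int)),2,(0,0,255),-1)
    u,v=(proj(c,best+d*.04)[0]*5).astype(int); cv2.imwrite(f"pics/pole{n}.png",im[max(v-290,0):v+290,u-190:u+190])
a,b=cv2.imread("pics/poles.png"),cv2.imread("pics/polet.png");h=min(len(a),len(b))
cv2.imwrite("pics/pole.png",np.hstack([a[:h],b[:h]]))
```

```text
57 [348.0904 216.1664] [351.7368 222.9298]
96 [266.216  137.5888] [266.4479 134.6042]
[ 0.6056  0.0539 -0.2301  0.5946] -13.186545049695804 90.82711746305567
eye [0.6562 0.0421 0.2819] axis [ 0.2074 -0.0486  0.9771]
```

View pics/ring.png

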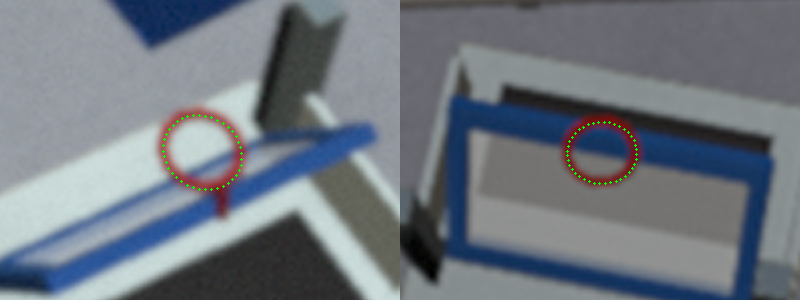

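View pics/pole.png

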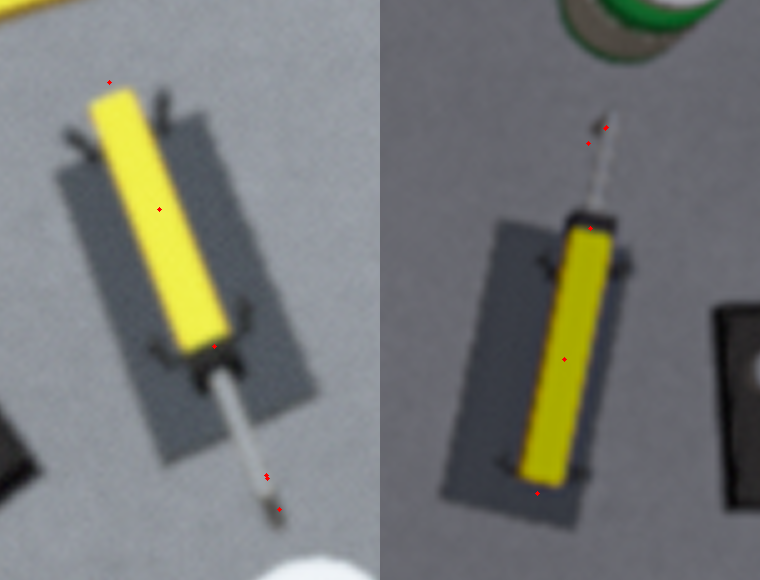

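The ring overlay sits on the red ring in both views: eye at (0.656, 0.042, 0.282), flap about 0.595 rad open, box yaw −13.2°. The pole overlay is about 7 mm short along its axis, which puts the pole centre at about (0.4525, −0.2965) with yaw −14.8°. Now I'll move above it.

Emit:
servo_tool:
  moves: "0 0 -0.03 0 0 0 -1;0 0 -0.03 0 0 0 -1;0 0 -0.03 0 0 0 -1;0.031 -0.02 0 0 0 0 -1;0.031 -0.02 0 0 0 0 -1;0.031 -0.02 0 0 0 0 -1;0.031 -0.02 0 0 0 0 -1;0.031 -0.02 0 0 0 0 -1;0.031 -0.02 0 0 0 0 -1;0.031 -0.02 0 0 0 0 -1;0.031 -0.02 0 0 0 0 -1;0.031 -0.02 0 0 0 0 -1;0.031 -0.02 0 0 0 0 -1;0 0 0 0 0 0.23 -1;0 0 0 0 0 0.23 -1;0 0 0 0 0 0.23 -1;0 0 0 0 0 0.23 -1;0 0 0 0 0 0.22 -1;0 0 0 0 0 0 -1"
  squeeze: 45

```text
time_s: 1.68
tool_pos: [0.4413, -0.3127, 0.2761]
tool_rot: [-179.3, 0.9, -16.1]
force: [0.7, 0.1, -1.1]
grip_width: 0.087
```

```bash
cat > go.py <<'E'
import sys; from cell import env; from h import *
np.set_printoptions(precision=4,suppress=True)
t=[float(a) for a in sys.argv[1:]]
o=env.get_obs(); R=Rn.from_euler('xyz',o["tool_rot"],degrees=True)
T=Rn.from_euler('xyz',[180,0,t[3]],degrees=True)
print(o["time_s"],o["tool_pos"],o["tool_rot"],o["force"],o["wrist_torque"],o["grip_width"])
print("shift",R.inv().apply(np.array(t[:3])-o["tool_pos"]),"turn frac",(R.inv()*T).as_rotvec()/.5,"q",o["qpos"])
E
python3 go.py .460 -.2985 .16 -14.8
```

```text
1.6833 [ 0.4413 -0.3127  0.2761] [-179.2769    0.9367  -16.1356] [ 0.7454  0.1444 -1.0856] [ 0.0028 -0.0403 -0.0641] 0.08698625099724576
shift [ 0.0159 -0.0174  0.1161] turn frac [-0.0256  0.0324 -0.0468] q [ 49.3077   5.2378 -17.7138  89.6442   1.1476  86.4619 -74.5751]
```

Emit:
servo_tool:
  moves: "0.005 -0.006 0.02 -0.02 0.03 -0.04 -1;0.005 -0.006 0.03 0 0 0 -1;0.005 -0.005 0.03 0 0 0 -1;0 0 0.03 0 0 0 -1;0 0 0 0 0 0 -1;0 0 0 0 0 0 -1"

```text
time_s: 2.18
tool_pos: [0.4609, -0.3001, 0.1634]
tool_rot: [-179.9, -0.1, -14.0]
force: [0.5, -0.2, 0.6]
grip_width: 0.0873
```

```bash
python3 go.py .460 -.2985 .065 -14.8
python3 - <<'E'
from cell import env
from h import *
for n in("scene","top"):
    c=env.read_camera(n); np.savez(n+"1.npz",**c)
    u,v=proj(c,[.46,-.2985,.08])[0].astype(int)
    u0=max(u-80,0);v0=max(v-80,0)
    im=c["img"][v0:v0+160,u0:u0+160,::-1]; im=cv2.resize(im,(400,400),interpolation=2)
    cv2.imwrite(f"pics/{n}1.png",im)
cv2.imwrite("pics/g1.png",np.hstack([cv2.imread("pics/scene1.png"),cv2.imread("pics/top1.png")]))
E
```

```text
2.1833 [ 0.4609 -0.3001  0.1634] [-179.9428   -0.1064  -13.9515] [ 0.5338 -0.2035  0.5907] [ 0.0137  0.0176 -0.0097] 0.08730911660960448
shift [-0.0014 -0.0013  0.0984] turn frac [-0.002  -0.0037  0.0296] q [ 47.8372   8.144  -19.0677  99.4454   2.6904  72.7817 -75.7962]
```

View pics/g1.png

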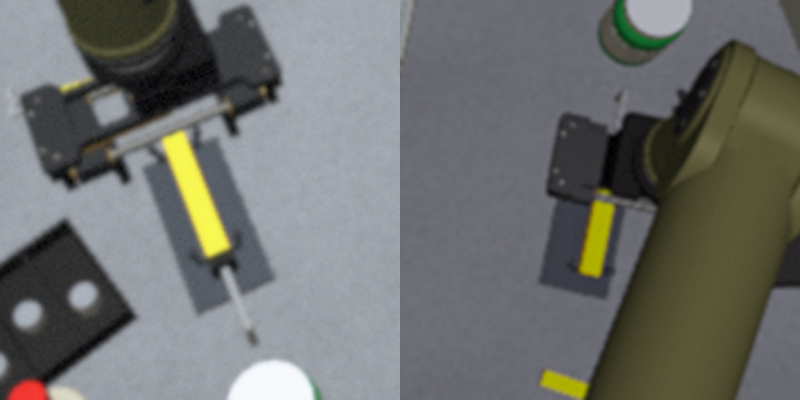

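The gripper straddles the handle between the two saddles, at about (185,160) in the left crop and (600,190) in the right. Now down, then close.

Emit:
servo_tool:
  moves: "-0.001 -0.001 0.025 0 0 0.03 -1;0 0 0.025 0 0 0 -1;0 0 0.025 0 0 0 -1;0 0 0.015 0 0 0 -1;0 0 0.006 0 0 0 -1;0 0 0 0 0 0 -1;0 0 0 0 0 0 -1"

```text
time_s: 2.87
tool_pos: [0.4701, -0.3088, 0.0814]
tool_rot: [179.4, -1.6, -14.9]
force: [-0.2, 0.5, 1.4]
grip_width: 0.0869
```

```bash
python3 go.py .460 -.2985 .065 -14.8
```

```text
2.8667 [ 0.4701 -0.3088  0.0814] [179.4384  -1.5756 -14.9151] [-0.1823  0.462   1.4209] [0.0636 0.0312 0.071 ] 0.08688370040375336
shift [-0.0128 -0.0075  0.016 ] turn frac [ 0.0197 -0.055  -0.0043] q [ 47.363   12.2724 -18.8117 104.6974   4.6315  62.076  -78.0268]
```

Emit:
servo_tool:
  moves: "-0.007 -0.004 0.004 0.02 -0.05 0 -1;-0.004 -0.003 0.005 0 0 0 -1;0 0 0 0 0 0 -1;0 0 0 0 0 0 -1"

```text
time_s: 3.2
tool_pos: [0.4636, -0.3006, 0.0768]
tool_rot: [179.9, -0.4, -14.9]
force: [0.6, 0.1, 0.7]
grip_width: 0.0869
```

```bash
python3 go.py .460 -.2985 .065 -14.8
```

```text
3.2 [ 0.4636 -0.3006  0.0768] [179.8986  -0.4436 -14.9307] [0.5715 0.1196 0.6644] [-0.0102  0.011   0.0018] 0.0868580114686697
shift [-0.0042 -0.0011  0.0117] turn frac [ 0.0036 -0.0155 -0.0046] q [ 47.191   12.3821 -18.9399 105.1383   4.4825  62.7463 -78.2941]
```

Emit:
servo_tool:
  moves: "-0.003 -0.001 0.006 0 -0.01 0 -1;-0.002 0 0.005 0 0 0 -1;-0.001 0 0.003 0 0 0 -1;0 0 0 0 0 0 -1;0 0 0 0 0 0 -1"

```text
time_s: 3.62
tool_pos: [0.4577, -0.2978, 0.0618]
tool_rot: [179.9, -0.2, -14.9]
force: [-0.3, 0.3, -0.5]
grip_width: 0.0866
```

```bash
python3 go.py .460 -.2985 .065 -14.8
```

```text
3.6167 [ 0.4577 -0.2978  0.0618] [179.8679  -0.1699 -14.9021] [-0.3443  0.3476 -0.5491] [ 0.018  -0.0338 -0.0142] 0.08660481275336404
shift [ 0.0024  0.0001 -0.0032] turn frac [ 0.0046 -0.0059 -0.0036] q [ 47.1616  12.7447 -18.8952 106.5989   4.776   61.2096 -78.4923]
```

Emit:
servo_tool:
  moves: "0.002 0 -0.002 0 0 0 -1;0 0 0 0 0 0 0;0 0 0 0 0 0 0.5;0 0 0 0 0 0 1;0 0 0 0 0 0 1;0 0 0 0 0 0 1;0 0 0 0 0 0 1;0 0 0 0 0 0 1;0 0 0 0 0 0 1"
  squeeze: 45

```text
time_s: 4.37
tool_pos: [0.4603, -0.2988, 0.0645]
tool_rot: [179.9, -0.2, -14.9]
force: [0.4, 0.0, 0.1]
grip_width: 0.0418
```

```bash
python3 go.py .460 -.2985 .365 -13.2
```

```text
4.3667 [ 0.4603 -0.2988  0.0645] [179.8548  -0.2206 -14.911 ] [0.4031 0.0381 0.0795] [0.0574 0.0346 0.0141] 0.04182316970475018
shift [ 0.0008  0.0006 -0.3005] turn frac [ 0.0052 -0.0076 -0.0597] q [ 47.0899  12.8522 -18.9092 106.1397   4.8053  61.5157 -78.5671]
```

Emit:
servo_tool:
  moves: "0 0 0 0 0 0 1;0 0 0 0 0 0 1;0 0 0 0 0 0 1;0 0 0 0 0 0 1"

```text
time_s: 4.7
tool_pos: [0.4602, -0.2987, 0.0644]
tool_rot: [179.9, -0.2, -14.9]
force: [-0.6, -0.4, -0.2]
grip_width: 0.0153
```

```bash
python3 go.py .460 -.2985 .365 -13.2
```

```text
4.7 [ 0.4602 -0.2987  0.0644] [179.8573  -0.2128 -14.9138] [-0.5824 -0.3557 -0.1717] [0.038  0.0388 0.0138] 0.015319146164981668
shift [ 0.0009  0.0006 -0.3006] turn frac [ 0.0051 -0.0074 -0.0598] q [ 47.0897  12.8485 -18.9081 106.1492   4.8029  61.5178 -78.5686]
```

```bash
cat > look.py <<'E'
import sys; from cell import env; from h import *
tag,x,y,z,w=sys.argv[1],*map(float,sys.argv[2:6])
ims=[]
for n in("scene","top"):
    c=env.read_camera(n); np.savez(f"{n}{tag}.npz",**c)
    u,v=proj(c,[x,y,z])[0]; w2=w
    M=np.float32([[400/(2*w2),0,-(u-w2)*400/(2*w2)],[0,400/(2*w2),-(v-w2)*400/(2*w2)]])
    ims.append(cv2.warpAffine(np.ascontiguousarray(c["img"][:,:,::-1]),M,(400,400),flags=cv2.INTER_CUBIC))
cv2.imwrite(f"pics/l{tag}.png",np.hstack(ims))
E
python3 look.py 2 .46 -.3 .08 60; python3 go.py .46 -.3 .06 -14
```

```text
4.8 [ 0.4602 -0.2987  0.0644] [179.8568  -0.2172 -14.9176] [-0.8202  0.336  -0.4932] [ 0.0829  0.0502 -0.0101] 0.006828770671296444
shift [0.0001 0.0013 0.0044] turn frac [ 0.0051 -0.0075 -0.032 ] q [ 47.0907  12.8485 -18.9066 106.1452   4.802   61.5171 -78.569 ]
```

View pics/l2.png

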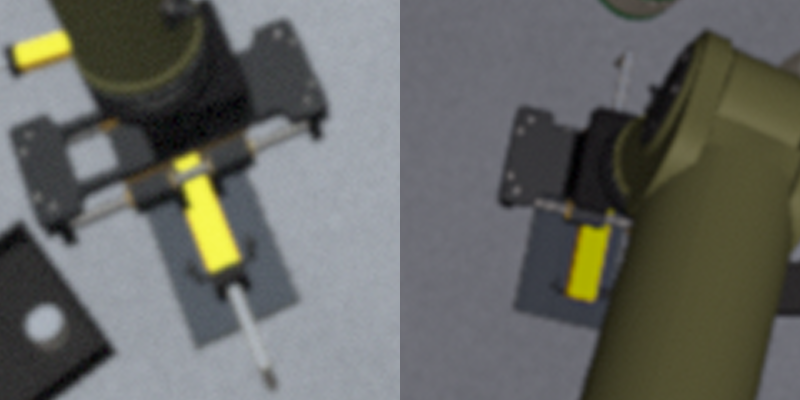

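Emit:
servo_tool:
  moves: "0 0 0 0 0 0 1;0 0 0 0 0 0 1;0 0 0 0 0 0 1;0 0 0 0 0 0 1"

```text
time_s: 5.13
tool_pos: [0.4603, -0.2987, 0.0644]
tool_rot: [179.9, -0.2, -14.9]
force: [-0.1, -0.5, 0.5]
grip_width: 0.0005
```

```bash
python3 look.py 3 .46 -.3 .08 60; python3 go.py .46 -.3 .06 -14
```

```text
5.2333 [ 0.4602 -0.2987  0.0644] [179.8572  -0.2169 -14.9161] [ 0.1931  0.188  -1.0617] [0.0217 0.005  0.0203] 0.00047687703459913975
shift [0.0001 0.0013 0.0044] turn frac [ 0.005  -0.0075 -0.032 ] q [ 47.0908  12.849  -18.9071 106.1474   4.802   61.5149 -78.5682]
```

View pics/l3.png

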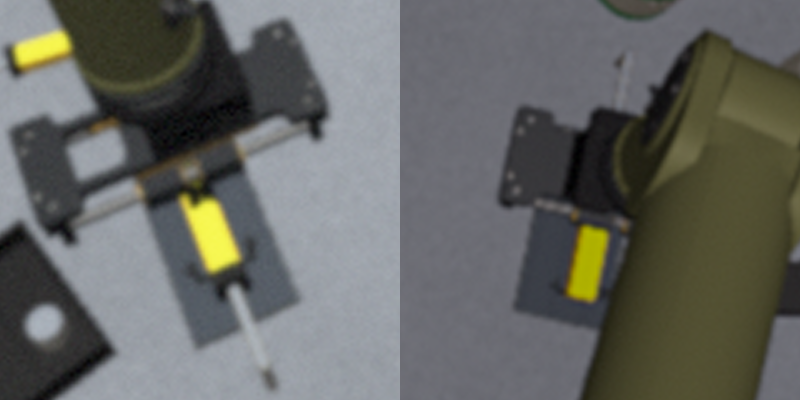

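Run:
```python
from h import *
np.set_printoptions(precision=3,suppress=True,linewidth=150)
c=load("scene3.npz");W=cloud(c);u,v=proj(c,[.46,-.3,.08])[0]; print(u,v)
def at(px,py): 
    U=u-60+px*.3; V=v-60+py*.3; return W[int(round(V)),int(round(U))],c["img"][int(round(V)),int(round(U))]
for p in [(195,170),(195,180),(195,190),(197,196),(200,202),(210,230),(60,235),(315,125),(170,190),(230,165),(160,185),(240,160),(30,130),(280,60),(45,180),(300,110),(180,100)]: print(p,*at(*p))
```

```text
176.62680875887958 293.8632119786422
(195, 170) [ 0.489 -0.303  0.179] [125 122 114]
(195, 180) [ 0.47  -0.301  0.131] [83 82 48]
(195, 190) [ 0.471 -0.304  0.119] [32 34 24]
(197, 196) [ 0.47  -0.303  0.107] [64 64 28]
(200, 202) [ 0.47  -0.302  0.099] [134 134  46]
(210, 230) [ 0.487 -0.307  0.085] [247 247  83]
(60, 235) [ 0.473 -0.39   0.185] [49 55 58]
(315, 125) [ 0.518 -0.228  0.191] [29 29 29]
(170, 190) [ 0.494 -0.323  0.185] [34 34 35]
(230, 165) [ 0.503 -0.284  0.184] [32 35 36]
(160, 185) [ 0.488 -0.326  0.19 ] [63 65 68]
(240, 160) [ 0.505 -0.278  0.184] [86 81 71]
(30, 130) [ 0.413 -0.369  0.207] [74 73 75]
(280, 60) [ 0.473 -0.22   0.204] [67 68 70]
(45, 180) [ 0.449 -0.381  0.208] [59 62 64]
(300, 110) [ 0.513 -0.233  0.207] [64 65 68]
(180, 100) [ 0.495 -0.297  0.275] [33 32 35]
```

Run:
```python
from h import *
np.set_printoptions(precision=3,suppress=True,linewidth=150)
for t,rz in(("1",.1634),("3",.0644)):
  for n in ("scene","top"):
    c=load(n+t+".npz");W=cloud(c)
    th=np.radians(-14.9);ex=np.array([np.cos(th),np.sin(th),0]);ey=np.array([-np.sin(th),np.cos(th),0])
    o=np.array([.4605,-.2993,0]); L=np.stack([(W-o)@ex,(W-o)@ey,W[...,2]],-1).reshape(-1,3)
    I=c["img"].reshape(-1,3).astype(int)
    dark=(I.max(1)<110)&(I.max(1)-I.min(1)<40)
    m=(abs(L[:,0])<.016)&(abs(L[:,1])<.07)&(L[:,2]>.02)&(L[:,2]<.3)&dark
    for lo in np.arange(.06,.24,.01):
        s=L[m&(L[:,2]>=lo)&(L[:,2]<lo+.01)]
        if len(s): print(t,n,"z %.2f"%lo,len(s),"y",np.sort(s[:,1])[[0,len(s)//2,-1]],"x",np.median(s[:,0]))
```

```text
1 scene z 0.19 9 y [-0.052  0.043  0.049] x 0.010935617031486282
1 scene z 0.20 19 y [-0.051 -0.044  0.05 ] x 0.011410337870950232
1 scene z 0.21 30 y [-0.052  0.043  0.052] x 0.010722057452280009
1 scene z 0.22 15 y [-0.05  -0.045  0.05 ] x 0.011678576312513147
1 scene z 0.23 12 y [-0.049  0.044  0.048] x 0.010737249810331102
1 top z 0.06 2 y [0.011 0.011 0.011] x -0.014436725682456755
1 top z 0.08 1 y [0.008 0.008 0.008] x 0.005375522714479469
3 scene z 0.08 1 y [0.001 0.001 0.001] x -0.0071974279939074496
3 scene z 0.09 1 y [0.009 0.009 0.009] x 0.010251188396803152
3 scene z 0.10 8 y [-0.003  0.006  0.01 ] x 0.010603378310731366
3 scene z 0.11 14 y [-0.004  0.002  0.009] x 0.010609455006336494
3 scene z 0.12 5 y [-0.003  0.004  0.006] x 0.010418944896005746
3 scene z 0.13 4 y [-0.002  0.001  0.004] x 0.010267226883595444
3 scene z 0.14 10 y [-0.003  0.002  0.005] x 0.002136249579276218
3 scene z 0.18 38 y [-0.031 -0.027 -0.017] x -0.004296091523704085
3 scene z 0.19 5 y [-0.025 -0.024 -0.017] x -0.0014062058857481226
3 scene z 0.20 154 y [-0.07   0.057  0.07 ] x 0.002084150986396368
3 scene z 0.21 10 y [-0.07   0.057  0.068] x -0.009013276186748168
3 top z 0.20 83 y [0.052 0.06  0.07 ] x 2.8519375346366848e-05
3 top z 0.21 18 y [0.052 0.058 0.069] x -0.0004543790425207469
3 top z 0.22 8 y [0.052 0.053 0.053] x -0.003331366237397981
3 top z 0.23 9 y [0.052 0.053 0.053] x 0.002838667412828341
```

The fingers closed above the handle. The depth data puts the fingertips at z ≈ 0.096 while the reported TCP is 0.064, so the tips stand about 31 mm above the reported TCP instead of 11 mm below it. An earlier picture shows the same offset (tips 0.191, reported 0.163), and xy agrees. I'll treat the true TCP height as reported plus about 41 mm. Reopening and going lower.

Emit:
servo_tool:
  moves: "0 0 0 0 0 0 -1;0 0 0 0 0 0 -1;0 0 0 0 0 0 -1;0 0 0 0 0 0 -1;0 0 0 0 0 0 -1;0 0 0 0 0 0 -1;0 0 0 0 0 0 -1;0 0 0 0 0 0 -1;0 0 0 0 0 0 -1;0 0 0 0 0 0 -1;0 0 0 0 0 0 -1;0 0 0 0 0 0 -1"

```text
time_s: 6.23
tool_pos: [0.4603, -0.2987, 0.0645]
tool_rot: [179.9, -0.2, -14.9]
force: [0.2, -0.4, 0.6]
grip_width: 0.0725
```

Emit:
servo_tool:
  moves: "0 0 0.004 0 0 0 -1;0 0 0.004 0 0 0 -1;0 0 0.004 0 0 0 -1;0 0 0 0 0 0 -1"

```text
time_s: 6.57
tool_pos: [0.4603, -0.2988, 0.0513]
tool_rot: [179.8, -0.2, -14.9]
force: [-0.3, 0.0, -0.6]
grip_width: 0.0863
```

```bash
python3 go.py .460 -.2985 .028 -14.8
```

```text
6.5667 [ 0.4603 -0.2988  0.0513] [179.8486  -0.226  -14.9188] [-0.3076  0.0164 -0.637 ] [0.042  0.0143 0.0284] 0.08630093221481684
shift [-0.0004 -0.0003  0.0233] turn frac [ 0.0053 -0.0079 -0.0042] q [ 46.9692  13.6915 -18.8348 106.8282   5.1685  60.0327 -78.8529]
```

Emit:
servo_tool:
  moves: "0 0 0.005 0 0 0 -1;0 0 0.005 0 0 0 -1;0 0 0.004 0 0 0 -1;0 0 0 0 0 0 -1"

```text
time_s: 6.9
tool_pos: [0.4599, -0.2986, 0.0351]
tool_rot: [179.9, -0.2, -14.9]
force: [0.1, -0.3, -0.4]
grip_width: 0.0869
```

```bash
python3 look.py 4 .46 -.3 .08 60;python3 go.py .460 -.2985 .028 -14.8;  python3 - <<'E'
from h import *
np.set_printoptions(precision=3,suppress=True,linewidth=150)
c=load("scene4.npz");W=cloud(c)
th=np.radians(-14.9);ex=np.array([np.cos(th),np.sin(th),0]);ey=np.array([-np.sin(th),np.cos(th),0])
o=np.array([.4605,-.2993,0]); L=np.stack([(W-o)@ex,(W-o)@ey,W[...,2]],-1).reshape(-1,3)
m=(L[:,0]<.016)&(L[:,0]>.004)&(abs(L[:,1])<.07)&(L[:,2]>.02)&(L[:,2]<.3)
for lo in np.arange(.02,.15,.005):
        s=L[m&(L[:,2]>=lo)&(L[:,2]<lo+.005)]
        if len(s): print("z %.3f"%lo,len(s),"y",np.sort(s[:,1])[[0,len(s)//2,-1]],"x",np.median(s[:,0]))
E
```

```text
7.0 [ 0.4604 -0.2988  0.0359] [179.8591  -0.2208 -14.9121] [ 0.1884 -0.1074 -0.2866] [-0.0155  0.0686 -0.04  ] 0.0872070066903448
shift [-0.0005 -0.0002  0.0079] turn frac [ 0.0049 -0.0077 -0.0039] q [ 46.8131  14.7489 -18.7376 107.5497   5.6136  58.326  -79.1946]
z 0.060 1 y [-0.05 -0.05 -0.05] x 0.009061411568468396
z 0.065 6 y [-0.047  0.047  0.051] x 0.009583743256225984
z 0.070 10 y [-0.051 -0.044  0.052] x 0.009608865746312967
z 0.075 4 y [-0.05   0.05   0.053] x 0.010848099644674144
z 0.080 16 y [-0.051  0.007  0.053] x 0.009984828697116714
z 0.085 46 y [-0.048 -0.     0.052] x 0.010192677281827819
z 0.090 7 y [-0.049 -0.005  0.05 ] x 0.009612363762877335
z 0.095 6 y [-0.048 -0.043  0.048] x 0.00998538514235103
z 0.100 3 y [-0.042  0.047  0.049] x 0.009902422104022797
z 0.105 1 y [-0.047 -0.047 -0.047] x 0.011862562748639047
z 0.110 1 y [0.048 0.048 0.048] x 0.004967426559501004
z 0.115 5 y [-0.045 -0.042  0.05 ] x 0.006348032708503042
z 0.120 1 y [-0.047 -0.047 -0.047] x 0.009798635695694145
z 0.125 1 y [0.05 0.05 0.05] x 0.0053020353820929095
```

View pics/l4.png

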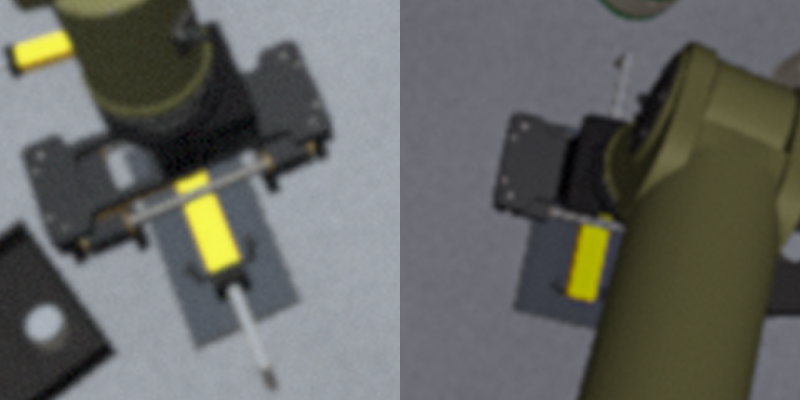

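The fingers are either side of the handle with their tips at about z = 0.063. I'll go 7 mm lower and grip.

Emit:
servo_tool:
  moves: "0 0 0.003 0 0 0 -1;0 0 0.003 0 0 0 -1;0 0 0 0 0 0 -1;0 0 0 0 0 0 1;0 0 0 0 0 0 1;0 0 0 0 0 0 1;0 0 0 0 0 0 1;0 0 0 0 0 0 1;0 0 0 0 0 0 1;0 0 0 0 0 0 1;0 0 0 0 0 0 1;0 0 0 0 0 0 1;0 0 0 0 0 0 1;0 0 0 0 0 0 1;0 0 0 0 0 0 1"
  squeeze: 45

```text
time_s: 8.25
tool_pos: [0.4613, -0.2998, 0.0306]
tool_rot: [179.8, -0.4, -14.9]
force: [-0.6, 0.4, -0.2]
grip_width: 0.0215
```

```bash
python3 go.py .460 -.2985 .30 -13.2
```

```text
8.25 [ 0.4613 -0.2998  0.0306] [179.7847  -0.3603 -14.9209] [-0.5982  0.3717 -0.2006] [ 0.1239 -0.0214 -0.0058] 0.02148566115426548
shift [ 0.0001  0.0001 -0.2694] turn frac [ 0.0077 -0.0125 -0.0601] q [ 46.7469  15.1397 -18.6797 107.7671   5.8327  57.5889 -79.3487]
```

Emit:
servo_tool:
  moves: "0 0 -0.008 0 0 0 1;0 0 -0.008 0 0 0 1;0 0 -0.012 0 0 0 1;0 0 -0.012 0 0 0 1;0 0 -0.012 0 0 0 1;0 0 -0.012 0 0 0 1;0 0 0 0 0 0 1"

```text
time_s: 8.83
tool_pos: [0.4598, -0.2981, 0.1002]
tool_rot: [179.9, -0.2, -14.9]
force: [-0.2, -0.6, -2.0]
grip_width: 0.0217
```

```bash
python3 look.py 5 .46 -.3 .12 70;python3 go.py .460 -.2985 .33 -13.2
```

```text
8.9333 [ 0.4585 -0.2975  0.0978] [179.9319  -0.0252 -14.8949] [-0.4649 -0.5339 -2.9754] [ 0.0141 -0.0211  0.0098] 0.021571224776019048
shift [ 0.0018  0.0009 -0.2322] turn frac [ 0.0024 -0.0008 -0.0592] q [ 47.3868  10.8153 -19.0592 104.3397   3.9292  65.4352 -77.8857]
```

View pics/l5.png

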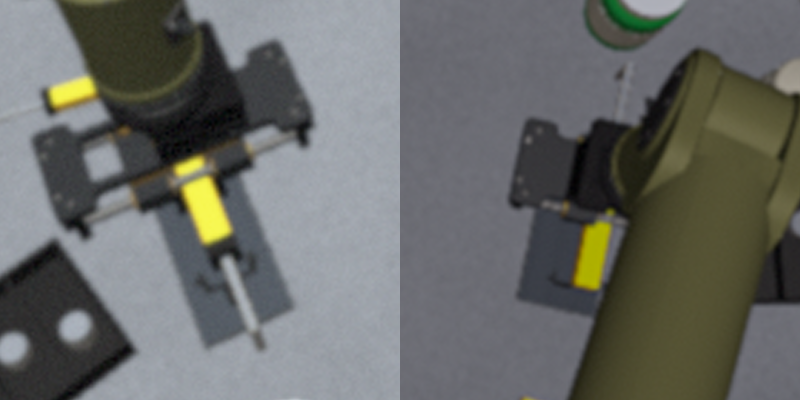

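The pole is gripped and clear of the saddles. Lifting on and carrying it towards the vent.

Emit:
servo_tool:
  moves: "0 0 -0.025 0 0 0 1;0 0 -0.03 0 0 0 1;0 0 -0.03 0 0 0 1;0 0 -0.03 0 0 0 1;0 0 -0.03 0 0 0 1;0 0 -0.03 0 0 0 1;0 0 -0.025 0 0 0 1;0 0 -0.015 0 0 0 1;0 0 0 0 0 0 1;0 0 0 0 0 0 1"

```text
time_s: 9.77
tool_pos: [0.4533, -0.2941, 0.3113]
tool_rot: [-179.6, 1.1, -14.9]
force: [-0.1, 0.1, -2.9]
grip_width: 0.0219
```

```bash
python3 go.py .5328 .071 .345 -13.2
```

```text
9.7667 [ 0.4533 -0.2941  0.3113] [-179.635     1.147   -14.8565] [-0.1058  0.0928 -2.948 ] [ 0.074  -0.015   0.0107] 0.02186934406589712
shift [-0.0174 -0.3735 -0.031 ] turn frac [-0.0133  0.0399 -0.0579] q [ 47.7562   5.0886 -18.9242  85.895    1.5723  90.4916 -75.9791]
```

Emit:
servo_tool:
  moves: "0 0 -0.018 -0.01 0.04 -0.03 1;0 0 -0.015 0 0 -0.03 1;0 -0.02 0 0 0 0 1;0 -0.025 0 0 0 0 1;0 -0.025 0 0 0 0 1;0 -0.025 0 0 0 0 1;0 -0.025 0 0 0 0 1;0 -0.025 0 0 0 0 1;0 -0.025 0 0 0 0 1;0 -0.025 0 0 0 0 1;0 -0.025 0 0 0 0 1;0 -0.025 0 0 0 0 1;0 -0.02 0 0 0 0 1;0 0 0 0 0 0 1"

```text
time_s: 10.93
tool_pos: [0.5058, -0.0247, 0.3355]
tool_rot: [-179.8, 1.0, -12.9]
force: [-0.1, 0.9, -2.6]
grip_width: 0.0218
```

```bash
python3 go.py .5328 .071 .345 -13.2
```

```text
10.9333 [ 0.5058 -0.0247  0.3355] [-179.7654    1.0049  -12.8921] [-0.0697  0.9456 -2.5852] [ 0.1191  0.0201 -0.0077] 0.02182010636812558
shift [ 0.0048 -0.0993 -0.0091] turn frac [-0.0081  0.0351  0.0107] q [  33.0671    1.157   -33.2448   87.2466    0.1786   92.7116 -103.0645]
```

Emit:
servo_tool:
  moves: "0.001 -0.02 -0.004 -0.008 0.03 0 1;0.001 -0.02 -0.003 0 0 0 1;0.001 -0.02 -0.003 0 0 0 1;0.001 -0.02 0 0 0 0 1;0 -0.015 0 0 0 0 1;0 0 0 0 0 0 1;0 0 0 0 0 0 1"

```text
time_s: 11.52
tool_pos: [0.5278, 0.0681, 0.3415]
tool_rot: [179.7, 0.5, -12.7]
force: [0.1, -0.8, -1.8]
grip_width: 0.0219
```

```bash
python3 look.py 6 .65 .045 .31 70;python3 go.py .5328 .071 .345 -13.2
```

```text
11.6167 [0.5279 0.0675 0.3416] [179.7175   0.517  -12.8115] [-0.0208 -0.0892 -2.1367] [-0.022   0.0452  0.045 ] 0.021299758227644666
shift [ 0.004  -0.0045 -0.0035] turn frac [0.0099 0.018  0.0136] q [  26.0241    4.8914  -38.7533   83.4841    3.0975   93.2821 -115.2916]
```

View pics/l6.png

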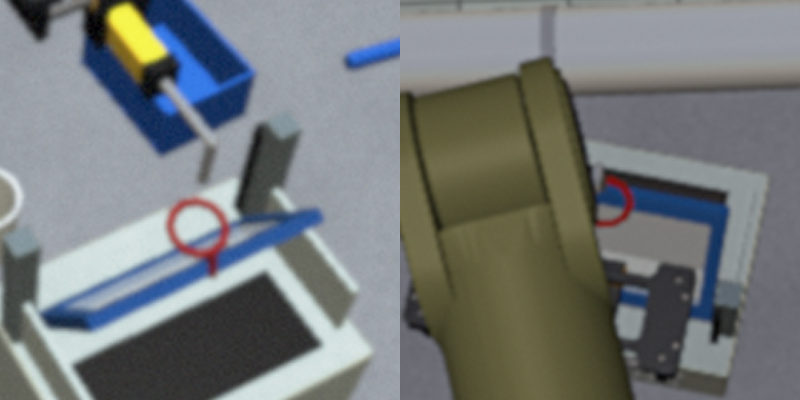

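```bash
cat > hook.py <<'E'
import sys
from h import *
np.set_printoptions(precision=4,suppress=True)
def model(pos,rot,d=.1267,up=.0424):
    R=Rn.from_euler('xyz',rot,degrees=True).as_matrix()
    # tool x along pole, tool z down
    f=lambda x,z: pos+R@np.array([x,0,-(up+z)])
    return dict(neck=f(d,-.0),tip=f(d,-.046),mid=f(d,-.024),cap=f(d-.136+.075,0),ctop=f(d-.136+.075,.013))
E
python3 - <<'E'
from hook import *
c=load("scene6.npz"); m=model(np.array([.5279,.0675,.3416]),[179.72,.517,-12.81])
u,v=proj(c,[.65,.045,.31])[0]
im=cv2.imread("pics/l6.png")[:,:400]
for k,p in m.items():
    q=(proj(c,p)[0]-[u-70,v-70])*400/140; print(k,p,q)
    cv2.circle(im,tuple(np.round(q).astype(int)),3,(0,255,0),-1)
for p in proj(c,ringpts(.6056,.0539,-.2301,.5946)[0]):
    cv2.circle(im,tuple(np.round((p-[u-70,v-70])*400/140).astype(int)),1,(255,255,0),-1)
cv2.imwrite("pics/m6.png",cv2.resize(im[80:320,50:350],None,fx=2,fy=2))
W=cloud(c)
for px,py in[(214,148),(213,155),(210,165),(207,175),(205,183),(190,118),(150,62),(130,30)]:
    U=u-70+px*.35;V=v-70+py*.35;print(px,py,W[int(round(V)),int(round(U))])
E
```

```text
neck [0.6519 0.0395 0.3829] [211.2908 144.6108]
tip [0.6514 0.0394 0.3369] [201.2157 183.8242]
mid [0.6516 0.0395 0.3589] [205.9293 165.4783]
cap [0.5924 0.0531 0.3834] [162.0135  82.2171]
ctop [0.5925 0.0531 0.3964] [164.3347  70.1871]
214 148 [0.6547 0.0377 0.3833]
213 155 [0.6557 0.0378 0.3779]
210 165 [0.6549 0.0389 0.363 ]
207 175 [0.6548 0.0382 0.3535]
205 183 [0.6532 0.0397 0.3403]
190 118 [0.6274 0.0437 0.3862]
150 62 [0.5828 0.0481 0.3998]
130 30 [0.5527 0.0589 0.3987]
```

View pics/m6.png

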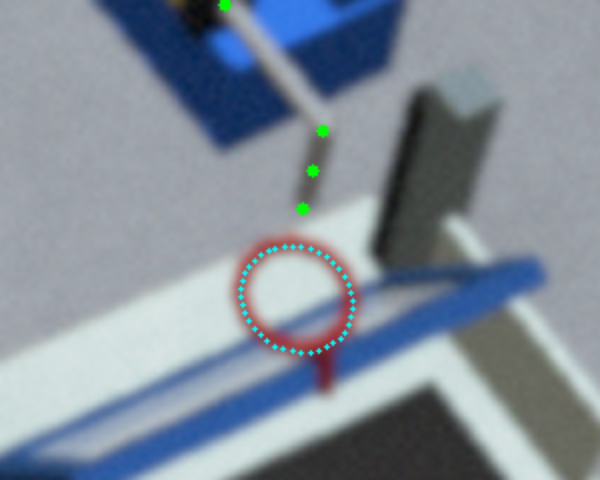

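The model overlay matches the prong and ring to about 1–2 mm. The hook is about 4 mm short of the ring centre, so I'll centre it and go down in stages.

Emit:
servo_tool:
  moves: "0.003 -0.004 0.002 0.008 0.015 0.012 1;0 0 0.006 0 0 0 1;0 0 0.006 0 0 0 1;0 0 0.006 0 0 0 1;0 0 0 0 0 0 1;0 0 0 0 0 0 1"

```text
time_s: 12.12
tool_pos: [0.5314, 0.065, 0.3184]
tool_rot: [179.8, 0.1, -13.7]
force: [0.4, 0.5, -1.9]
grip_width: 0.0218
```

```bash
python3 look.py 7 .65 .045 .31 50;python3 go.py .5315 .071 .263 -13.2
```

```text
12.2167 [0.5315 0.0652 0.3186] [179.7966   0.0905 -13.6446] [ 0.21   -0.6092 -2.0783] [ 0.0549  0.0037 -0.0194] 0.02182693294977036
shift [-0.0013 -0.0059  0.0556] turn frac [ 0.0071  0.0032 -0.0155] q [  26.2752    4.8637  -38.6033   86.0703    3.1759   90.2952 -115.8647]
```

View pics/l7.png

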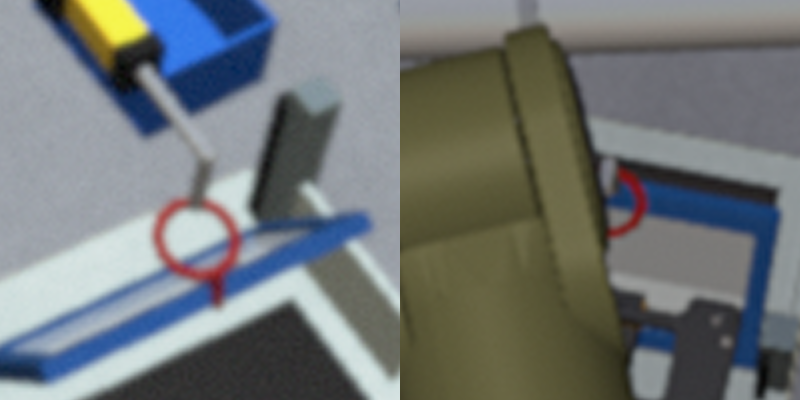

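Emit:
servo_tool:
  moves: "-0.001 -0.006 0 0.007 0 -0.015 1;0 -0.001 0.001 0 0 0 1;0 0 0 0 0 0 1"

```text
time_s: 12.47
tool_pos: [0.5326, 0.073, 0.3182]
tool_rot: [-179.9, 0.0, -13.2]
force: [-0.0, -0.8, -1.8]
grip_width: 0.0219
```

```bash
python3 go.py .5315 .071 .263 -13.2
python3 - <<'E'
from hook import *
from cell import env
o=env.get_obs(); print({k:v for k,v in model(o["tool_pos"],o["tool_rot"]).items() if k in("tip","mid")})
E
```

```text
12.4667 [0.5326 0.073  0.3182] [-179.9472    0.0243  -13.1745] [-0.0424 -0.8437 -1.7743] [ 0.0905 -0.0305 -0.0089] 0.021880748564780023
shift [-0.0006  0.0023  0.0552] turn frac [-0.0018  0.0008  0.0009] q [  25.8528    5.0552  -38.9556   85.968     3.1177   90.0953 -116.163 ]
{'tip': array([0.656 , 0.0442, 0.3145]), 'mid': array([0.656 , 0.0442, 0.3365])}
```

Emit:
servo_tool:
  moves: "0 0.001 0.005 0 0 0 1;0 0.001 0.005 0 0 0 1;0 0 0.005 0 0 0 1;0 0 0.005 0 0 0 1;0 0 0 0 0 0 1"

```text
time_s: 12.88
tool_pos: [0.5322, 0.0716, 0.2963]
tool_rot: [-179.9, -0.0, -13.1]
force: [0.4, 0.2, -2.6]
grip_width: 0.022
```

```bash
python3 go.py .5315 .071 .263 -13.2;python3 look.py 8 .65 .045 .31 50
```

```text
12.8833 [0.5322 0.0716 0.2963] [-179.9362   -0.0026  -13.0987] [ 0.4008  0.2416 -2.5584] [-0.0347  0.048  -0.0196] 0.02196963297434762
shift [-0.0005  0.0008  0.0333] turn frac [-0.0022 -0.0001  0.0035] q [  26.0678    5.004   -38.8668   88.4556    3.084    87.6177 -115.9176]
```

View pics/l8.png

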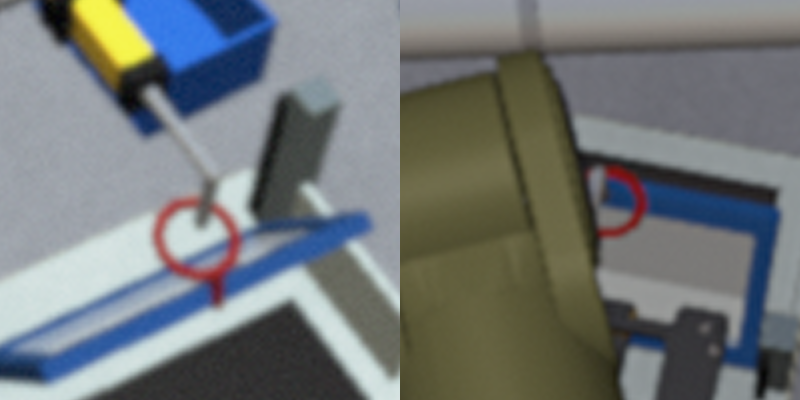

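The prong tip is just above the ring at (203,220) in the left crop, over the hole, and also inside the ring in the top view at (600,190). Continuing down.

Emit:
servo_tool:
  moves: "0 0 0.005 0 0 0 1;0 0.001 0.005 0 0 0 1;0 0 0.005 0 0 0 1;0 0 0.005 0 0 0 1;0 0 0.005 0 0 0 1;0 0 0.003 0 0 0 1;0 0 0 0 0 0 1"

```text
time_s: 13.57
tool_pos: [0.5326, 0.0706, 0.2665]
tool_rot: [-179.9, -0.1, -13.1]
force: [-0.1, -1.3, -1.5]
grip_width: 0.0217
```

```bash
python3 go.py .5315 .071 .263 -13.2;python3 look.py 9 .65 .045 .31 50
```

```text
13.5667 [0.5326 0.0706 0.2665] [-179.9039   -0.0973  -13.1181] [-0.1232 -1.2512 -1.5371] [ 0.0543  0.0836 -0.019 ] 0.021663197822903865
shift [-0.0011 -0.0002  0.0035] turn frac [-0.0034 -0.0034  0.0029] q [  26.1813    5.2583  -38.8322   91.5712    3.2665   84.2081 -115.9735]
```

View pics/l9.png

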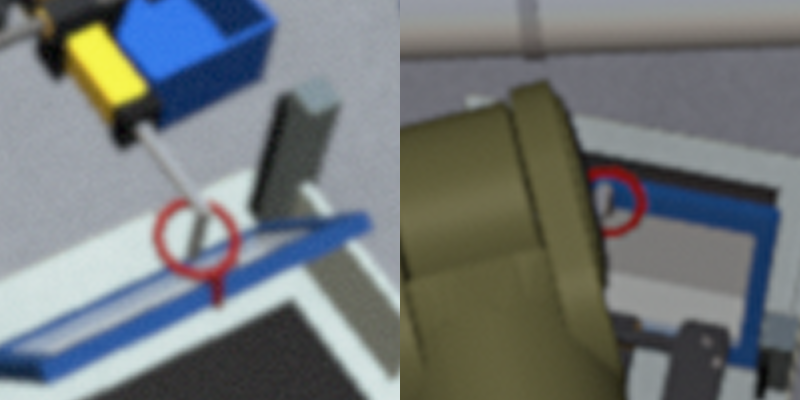

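The prong is through the ring in both views. Pulling slowly along the pole.

Emit:
servo_tool:
  moves: "-0.004 0 0.001 0 0 0 1;-0.004 0 0.001 0 0 0 1;-0.004 0 0 0 0 0 1;-0.004 0 0 0 0 0 1;-0.004 0 0 0 0 0 1;-0.004 0 0 0 0 0 1;-0.004 0 0 0 0 0 1;-0.004 0 0 0 0 0 1"

```text
time_s: 14.33
tool_pos: [0.504, 0.0777, 0.2671]
tool_rot: [-179.7, -0.9, -13.2]
force: [3.3, -0.2, -2.8]
grip_width: 0.0218
```

```bash
python3 go.py .5315 .071 .266 -13.2;python3 look.py 10 .65 .045 .31 50
```

```text
14.3333 [0.504  0.0777 0.2671] [-179.7374   -0.8527  -13.1895] [ 3.2772 -0.2301 -2.7827] [-0.1028 -0.8199  0.0456] 0.021816457524722326
shift [0.0283 0.0003 0.0016] turn frac [-0.0092 -0.0298  0.0004] q [  27.0913    0.3994  -38.7536   95.5679    0.3727   83.2367 -114.8882]
```

View pics/l10.png

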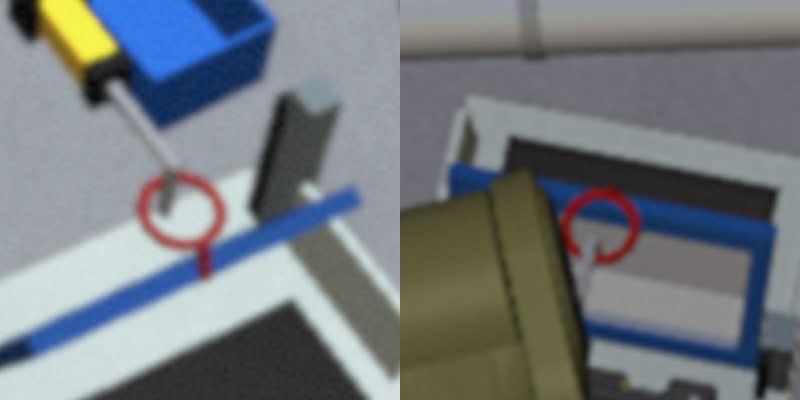

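Emit:
servo_tool:
  moves: "-0.004 0 0 -0.005 -0.02 0 1;-0.004 0 0 0 -0.01 0 1;-0.004 0 0 0 -0.005 0 1;-0.004 0 0 0 0 0 1;-0.004 0 0 0 0 0 1;-0.004 0 0 0 0 0 1;-0.004 0 0 0 0 0 1"

```text
time_s: 15.02
tool_pos: [0.4762, 0.0842, 0.2687]
tool_rot: [-179.9, 0.0, -13.2]
force: [3.3, 0.2, -2.0]
grip_width: 0.022
```

```bash
python3 go.py .4375 .093 .266 -13.2;python3 look.py 11 .60 .05 .31 60
```

```text
15.0167 [0.4762 0.0842 0.2687] [-179.8699    0.0109  -13.2345] [ 3.3326  0.1993 -2.0209] [-0.1806 -0.9389  0.0065] 0.022014527448498102
shift [-0.0397  0.0003  0.0027] turn frac [-0.0045  0.0004 -0.0012] q [  27.3763   -2.7738  -38.5865   97.8501   -1.8619   84.2779 -114.2276]
```

View pics/l11.png

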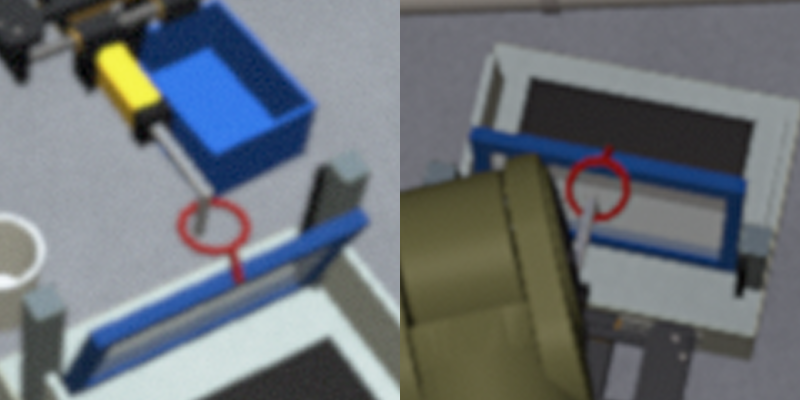

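Emit:
servo_tool:
  moves: "-0.003 0 0.001 0 0 0 1;-0.003 0 0 0 0 0 1;-0.003 0 0.001 0 0 0 1;-0.003 0 0 0 0 0 1;-0.003 0 0 0 0 0 1;-0.003 0 0 0 0 0 1;-0.003 0 0 0 0 0 1;-0.003 0 0 0 0 0 1"

```text
time_s: 15.78
tool_pos: [0.449, 0.0903, 0.2649]
tool_rot: [-179.9, 0.2, -13.2]
force: [4.3, -0.6, -4.9]
grip_width: 0.0216
```

```bash
python3 go.py .4375 .093 .266 -13.2
```

```text
15.7833 [0.449  0.0903 0.2649] [-179.911     0.2375  -13.2149] [ 4.3076 -0.6306 -4.9314] [-0.0934 -0.7587  0.0202] 0.02156617991837382
shift [-0.0119  0.     -0.0011] turn frac [-0.0031  0.0083 -0.0005] q [  27.4815   -6.4686  -38.1847  100.9907   -4.1914   84.2992 -113.3105]
```

Emit:
servo_tool:
  moves: "-0.0015 0 0 0 0 0 1;-0.0015 0 0 0 0 0 1;-0.0015 0 0 0 0 0 1;-0.0015 0 0 0 0 0 1;-0.0015 0 0 0 0 0 1"

```text
time_s: 16.2
tool_pos: [0.44, 0.0923, 0.2639]
tool_rot: [-179.9, 0.3, -13.2]
force: [3.4, -0.4, -4.5]
grip_width: 0.0216
```

```bash
python3 go.py .4375 .093 .266 -13.2;python3 look.py 12 .60 .05 .31 60
```

```text
16.2 [0.44   0.0923 0.2639] [-179.9393    0.3475  -13.2056] [ 3.3739 -0.4245 -4.4767] [-0.0563 -0.7469  0.0153] 0.02157226750897012
shift [-0.0026 -0.0002 -0.0021] turn frac [-0.0021  0.0121 -0.0002] q [  27.4533   -7.6763  -38.012   101.9531   -4.9361   84.4248 -113.0089]
```

View pics/l12.png

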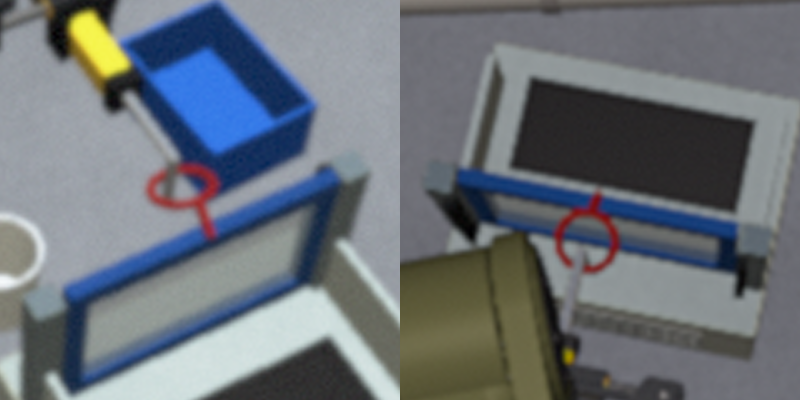

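Emit:
servo_tool:
  moves: "-0.001 0 -0.0005 0 0 0 1;-0.001 0 -0.0005 0 0 0 1;-0.001 0 0 0 0 0 1;-0.001 0 0 0 0 0 1"

```text
time_s: 16.63
tool_pos: [0.4395, 0.0923, 0.2659]
tool_rot: [-179.9, -0.1, -13.3]
force: [6.9, -1.8, -6.0]
grip_width: 0.022
```

Emit:
servo_tool:
  moves: "-0.001 0 0 0 0 0 1;-0.001 0 0 0 0 0 1"

```text
time_s: 16.8
tool_pos: [0.4396, 0.0923, 0.2664]
tool_rot: [-179.8, -0.4, -13.3]
force: [6.9, -1.8, -5.8]
grip_width: 0.0214
```

Emit:
servo_tool:
  moves: "-0.002 0 0 0 0 0 1;-0.003 0 0 0 0 0 1;-0.003 0 0 0 0 0 1"

```text
time_s: 17.05
tool_pos: [0.4398, 0.0921, 0.2669]
tool_rot: [-179.6, -1.3, -13.4]
force: [13.4, -2.4, -8.7]
grip_width: 0.0217
```

```bash
cat > flap.py <<'E'
import sys; from h import *
np.set_printoptions(precision=4,suppress=True)
for n in("scene","top"):
    c=load(n+sys.argv[1]+".npz");W=cloud(c);H=hsv(c);x,y,z=W[...,0],W[...,1],W[...,2]
    m=(x>.45)&(x<.85)&(y>-.07)&(y<.17)&(H[...,0]>95)&(H[...,0]<125)&(H[...,1]>130)&(z>.15)&(z<.3)
    p=W[m]
    th=-.2301; ex=np.array([np.cos(th),np.sin(th),0]); L=(p-[.6056,.0539,0])@ex
    for lo in np.arange(.15,.29,.02):
        s=L[(p[:,2]>=lo)&(p[:,2]<lo+.02)]
        if len(s)>3: print(n,"z%.2f"%lo,len(s),"x box pct",np.percentile(s,[5,50,95]))
    q=proj(c,[.574,.061,.288])[0]
    for a in (0,.02,.05): print(a,"ring c",proj(c,ringpts(.6056,.0539,-.2301,a)[1])[0],end=' ')
    red=((H[...,0]<8)|(H[...,0]>172))&(H[...,1]>120)&(H[...,2]>70)
    v,u=np.nonzero(red); P=np.stack([u,v],-1).astype(np.float32); P=P[np.linalg.norm(P-q,axis=1)<20]; print("obs mean/bbox",P.mean(0),P.min(0),P.max(0))
E
python3 look.py 13 .60 .05 .31 60;python3 flap.py 13; python3 go.py .4375 .093 .266 -13.2
```

```text
scene z0.15 183 x box pct [0.0037 0.0059 0.0077]
scene z0.17 32 x box pct [0.0044 0.0061 0.0078]
scene z0.19 31 x box pct [0.0052 0.0061 0.0082]
scene z0.21 36 x box pct [0.005  0.0064 0.0081]
scene z0.23 34 x box pct [0.0048 0.0064 0.0079]
scene z0.25 56 x box pct [0.0047 0.006  0.0075]
scene z0.27 499 x box pct [-0.0029  0.004   0.0071]
0 ring c [329.0358 189.2668] 0.02 ring c [329.7459 190.0101] 0.05 ring c [330.8165 191.1667] obs mean/bbox [331.9886 190.8523] [320. 183.] [339. 203.]
top z0.15 75 x box pct [-0.0053 -0.0036 -0.002 ]
top z0.17 33 x box pct [-0.0064 -0.0032 -0.0021]
top z0.19 14 x box pct [-0.0069 -0.006  -0.005 ]
top z0.21 17 x box pct [-0.0071 -0.0061 -0.0035]
top z0.23 17 x box pct [-0.0067 -0.0062 -0.0034]
top z0.25 19 x box pct [-0.0086 -0.0061 -0.0055]
top z0.27 389 x box pct [-0.006  -0.0008  0.0044]
0 ring c [258.7159 168.6396] 0.02 ring c [258.9445 167.4437] 0.05 ring c [259.293  165.6505] obs mean/bbox [258.9101 165.0787] [249. 154.] [267. 177.]
17.15 [0.4398 0.0921 0.267 ] [-179.5699   -1.3408  -13.4357] [13.2669 -2.097  -8.7631] [-0.2582 -2.5174  0.1852] 0.02178427062642997
shift [-0.0025 -0.0003  0.0009] turn frac [-0.0149 -0.0468 -0.0081] q [  27.5469   -9.5941  -37.4744  102.969    -5.7301   83.2955 -112.4394]
```

View pics/l13.png

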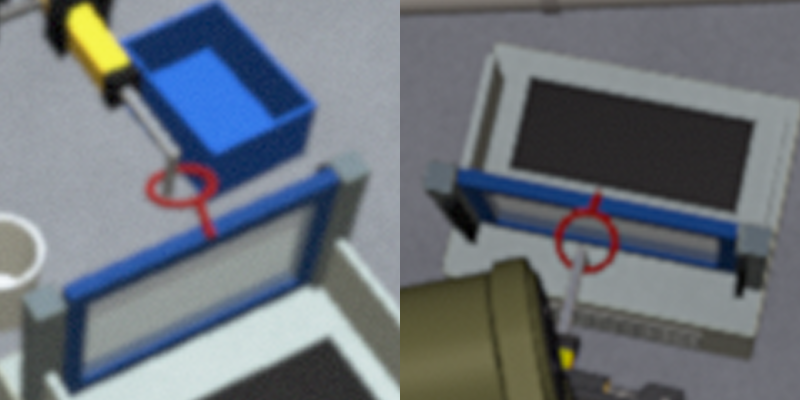

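Shut: the panel's back face stays at x ≈ 6 mm at every height, so it is vertical to within about 0.01 rad, and 13 N of pull produced no further motion. Now I'll centre the prong in the ring and lift out.

Emit:
servo_tool:
  moves: "0.003 0 0 -0.01 -0.02 -0.005 1;0.003 0 0 0 -0.01 0 1;0.003 0 0 0 0 0 1;0.002 0 0 0 0 0 1;0 0 0 0 0 0 1;0 0 0 0 0 0 1"

```text
time_s: 17.65
tool_pos: [0.4482, 0.0907, 0.2672]
tool_rot: [-179.9, 0.0, -13.2]
force: [-0.8, 0.5, -1.4]
grip_width: 0.0219
```

```bash
python3 go.py .451 .0901 .34 -13.2;python3 look.py 14 .58 .06 .30 50
```

```text
17.65 [0.4482 0.0907 0.2672] [-179.8994    0.0272  -13.2085] [-0.8085  0.5022 -1.4143] [ 0.0695 -0.0383 -0.0126] 0.021920786242238113
shift [ 0.0028 -0.0002 -0.0728] turn frac [-0.0035  0.0009 -0.0003] q [  27.5191   -6.8408  -38.1439  100.9979   -4.3428   84.3926 -113.2107]
```

View pics/l14.png

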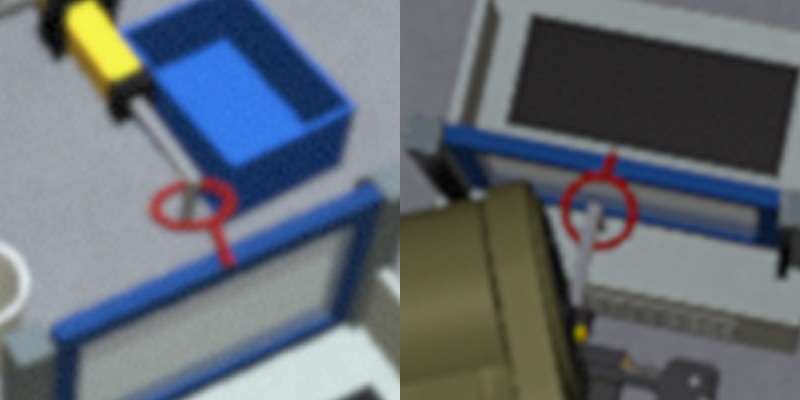

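The prong is free near the ring centre, with about zero force. Lifting.

Emit:
servo_tool:
  moves: "0.001 0 -0.004 0 0 0 1;0.001 0 -0.005 0 0 0 1;0 0 -0.005 0 0 0 1;0 0 -0.005 0 0 0 1;0 0 -0.005 0 0 0 1;0 0 0 0 0 0 1"

```text
time_s: 18.25
tool_pos: [0.45, 0.0903, 0.2944]
tool_rot: [-179.9, -0.1, -13.2]
force: [1.1, -0.4, -2.0]
grip_width: 0.0215
```

```bash
python3 go.py .451 .0901 .34 -13.2
```

```text
18.25 [0.45   0.0903 0.2944] [-179.9258   -0.0559  -13.1916] [ 1.0608 -0.4294 -2.0085] [ 0.0516 -0.0234 -0.0087] 0.021532658609254123
shift [ 0.001  -0.0001 -0.0456] turn frac [-0.0026 -0.0019  0.0003] q [  27.6137   -6.9378  -37.9252   98.0172   -4.3083   87.392  -113.1088]
```

Emit:
servo_tool:
  moves: "0 0 -0.006 0 0 0 1;0 0 -0.006 0 0 0 1;0 0 -0.008 0 0 0 1;0 0 -0.01 0 0 0 1;0 0 -0.01 0 0 0 1;0 0 0 0 0 0 1;0 0 0 0 0 0 1"

```text
time_s: 18.83
tool_pos: [0.4504, 0.0903, 0.3401]
tool_rot: [-179.9, -0.2, -13.2]
force: [-0.4, -0.1, -3.3]
grip_width: 0.0217
```

```bash
python3 go.py .451 .0901 .345 -13.2;python3 look.py 15 .58 .06 .30 60; python3 flap.py 15
```

```text
18.8333 [0.4504 0.0903 0.3401] [-179.9023   -0.1686  -13.1994] [-0.3614 -0.0645 -3.3112] [ 0.0163  0.0416 -0.0332] 0.021718848239867236
shift [ 0.0007  0.0001 -0.0049] turn frac [-0.0034 -0.0059  0.    ] q [  27.7288   -7.0006  -37.628    92.971    -4.2955   92.3832 -113.0848]
scene z0.15 180 x box pct [0.0033 0.006  0.0074]
scene z0.17 36 x box pct [0.0052 0.0061 0.007 ]
scene z0.19 33 x box pct [0.005  0.0063 0.0075]
scene z0.21 31 x box pct [0.0046 0.0062 0.0076]
scene z0.23 36 x box pct [0.005  0.0063 0.0082]
scene z0.25 45 x box pct [0.0047 0.006  0.0071]
scene z0.27 503 x box pct [-0.0028  0.0039  0.0072]
0 ring c [329.0358 189.2668] 0.02 ring c [329.7459 190.0101] 0.05 ring c [330.8165 191.1667] obs mean/bbox [331.8105 190.2211] [320. 183.] [339. 203.]
top z0.15 50 x box pct [-0.0052 -0.0037 -0.0021]
top z0.17 24 x box pct [-0.0063 -0.0033 -0.0023]
top z0.19 8 x box pct [-0.0071 -0.0064 -0.006 ]
top z0.21 6 x box pct [-0.0071 -0.0066 -0.0057]
top z0.23 7 x box pct [-0.007  -0.0062 -0.0059]
top z0.25 7 x box pct [-0.0081 -0.0065 -0.0061]
top z0.27 302 x box pct [-0.0062 -0.0006  0.0045]
0 ring c [258.7159 168.6396] 0.02 ring c [258.9445 167.4437] 0.05 ring c [259.293  165.6505] obs mean/bbox [260.6575 166.2192] [249. 154.] [267. 177.]
```

View pics/l15.png

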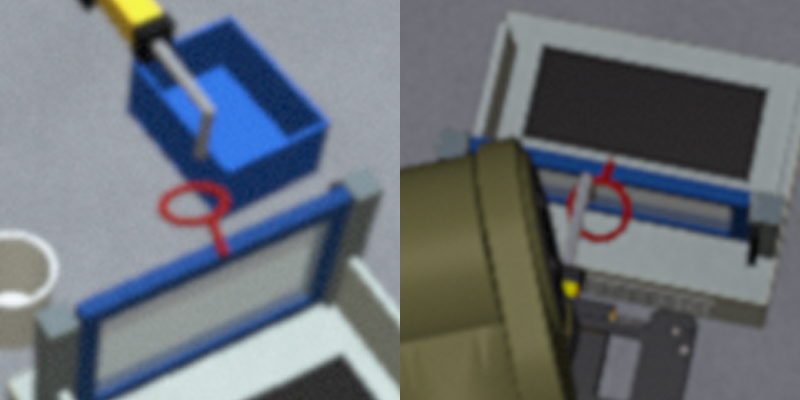

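The hook is clear above the ring and the flap is still shut. Now a check on the pole's pose in the grip.

```bash
cat > chk.py <<'E'
import sys
from hook import *
from cell import env
c=env.read_camera("scene"); o=env.get_obs()
m=model(o["tool_pos"],o["tool_rot"]); 
u,v=proj(c,(m["neck"]+m["cap"])/2)[0]
k=8
M=np.float32([[k,0,-(u-40)*k],[0,k,-(v-35)*k]])
im=cv2.warpAffine(np.ascontiguousarray(c["img"][:,:,::-1]),M,(640,560),flags=cv2.INTER_CUBIC)
for n,p in m.items():
    q=(proj(c,p)[0]-[u-40,v-35])*k; cv2.circle(im,tuple(np.round(q).astype(int)),3,(0,255,0),-1)
cv2.imwrite("pics/"+sys.argv[1],im)
W=cloud(c);H=hsv(c); R=Rn.from_euler('xyz',o["tool_rot"],degrees=True)
yel=(H[...,0]>22)&(H[...,0]<34)&(H[...,1]>140)&(H[...,2]>110)
p=W[yel]; p=p[~np.isnan(p[:,0])]; L=R.inv().apply(p-o["tool_pos"]); L=L[(abs(L[:,0])<.1)&(abs(L[:,1])<.012)&(abs(L[:,2])<.09)&(L[:,2]<-.035)]
print(len(L)); f=np.polyfit(L[:,0],L[:,2],1); print("top-face z(tool) fit slope,int",f,"lat slope",np.polyfit(L[:,0],L[:,1],1),"xrange",np.percentile(L[:,0],[1,99]))
E
python3 chk.py c15.png
```

```text
236
top-face z(tool) fit slope,int [ 0.0293 -0.0568] lat slope [0.0751 0.0001] xrange [-0.0037  0.0584]
```

View pics/c15.png

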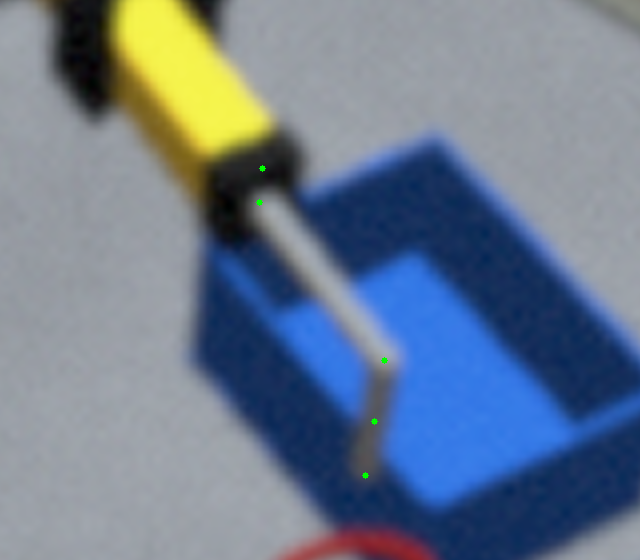

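There is no slip: the prong matches the model to about 1 mm. Carrying it back to the rest.

Emit:
servo_tool:
  moves: "0.003 0.01 -0.003 0 0 0 1;0.006 0.02 0 0 0 0.005 1;0.006 0.024 0 0 0 0.005 1;0.006 0.024 0 0 0 0.005 1;0.006 0.024 0 0 0 0.005 1;0.006 0.024 0 0 0 0.005 1;0.006 0.024 0 0 0 0.005 1;0.006 0.024 0 0 0 0.005 1;0.006 0.024 0 0 0 0.005 1;0.006 0.024 0 0 0 0.005 1;0.006 0.024 0 0 0 0 1;0.006 0.024 0 0 0 0 1;0.006 0.02 0 0 0 0 1;0.003 0.01 0 0 0 0 1;0 0 0 0 0 0 1;0 0 0 0 0 0 1"

```text
time_s: 20.32
tool_pos: [0.445, -0.2454, 0.3357]
tool_rot: [179.9, 0.7, -14.9]
force: [0.1, 0.2, -1.3]
grip_width: 0.0218
```

```bash
python3 go.py .4605 -.299 .30 -14.92
```

```text
20.3167 [ 0.445  -0.2454  0.3357] [179.8921   0.7141 -14.8584] [ 0.1442  0.2261 -1.2987] [ 0.0721 -0.0209 -0.0079] 0.021832921590225065
shift [0.0292 0.0477 0.0354] turn frac [0.0038 0.0249 0.0022] q [ 42.6251   0.4867 -16.9867  87.7458   0.382   92.47   -79.2054]
```

Emit:
servo_tool:
  moves: "0.01 0.016 0 0 0.02 0 1;0.01 0.016 0 0 0 0 1;0.008 0.014 0.01 0 0 0 1;0 0 0.02 0 0 0 1;0 0 0.025 0 0 0 1;0 0 0.025 0 0 0 1;0 0 0.02 0 0 0 1;0 0 0 0 0 0 1;0 0 0 0 0 0 1"

```text
time_s: 21.07
tool_pos: [0.4646, -0.2946, 0.2297]
tool_rot: [180.0, -0.0, -14.1]
force: [0.3, 0.6, -1.9]
grip_width: 0.0216
```

```bash
python3 go.py .4605 -.299 .10 -14.92
```

```text
21.0667 [ 0.4646 -0.2946  0.2297] [179.9942  -0.0382 -14.1101] [ 0.2612  0.5748 -1.8955] [ 0.0188  0.0193 -0.0039] 0.021577268795969766
shift [-0.003   0.0052  0.1297] turn frac [ 0.0002 -0.0013  0.0283] q [ 44.0947   6.0075 -15.6094  93.9951   1.6337  80.1829 -75.8207]
```

Emit:
servo_tool:
  moves: "-0.002 0.003 0.015 0 0 0.02 1;-0.001 0.002 0.02 0 0 0.008 1;0 0 0.02 0 0 0 1;0 0 0.02 0 0 0 1;0 0 0.015 0 0 0 1;0 0 0.008 0 0 0 1;0 0 0 0 0 0 1;0 0 0 0 0 0 1"

```text
time_s: 21.73
tool_pos: [0.4687, -0.3007, 0.139]
tool_rot: [179.7, -1.0, -14.6]
force: [0.6, -1.3, -2.4]
grip_width: 0.0219
```

```bash
python3 go.py .4613 -.2998 .065 -14.92
```

```text
21.7333 [ 0.4687 -0.3007  0.139 ] [179.746   -0.9714 -14.6325] [ 0.6243 -1.2667 -2.4104] [ 0.0869  0.037  -0.0384] 0.021874201088008003
shift [-0.0087  0.0007  0.0739] turn frac [ 0.0088 -0.0339  0.01  ] q [ 44.1038   8.9676 -15.5218 101.2657   2.5685  69.103  -76.7465]
```

Emit:
servo_tool:
  moves: "-0.005 0.001 0.005 0.008 -0.03 0.01 1;-0.003 0 0.012 0 0 0 1;-0.001 0 0.012 0 0 0 1;0 0 0.01 0 0 0 1;0 0 0 0 0 0 1;0 0 0 0 0 0 1"

```text
time_s: 22.23
tool_pos: [0.4616, -0.3009, 0.1003]
tool_rot: [179.9, -0.4, -14.9]
force: [0.5, 0.0, -1.4]
grip_width: 0.0218
```

```bash
python3 go.py .4613 -.2998 .065 -14.92
```

```text
22.2333 [ 0.4616 -0.3009  0.1003] [179.8655  -0.3988 -14.9468] [ 0.544   0.0143 -1.4239] [ 0.0349 -0.0054  0.0452] 0.021814824860373675
shift [-0.0008 -0.0011  0.0353] turn frac [ 0.0047 -0.0139 -0.001 ] q [ 44.1858  10.6092 -15.3252 104.0564   3.1059  65.3154 -77.1144]
```

Emit:
servo_tool:
  moves: "-0.001 -0.001 0.008 0.004 -0.01 0 1;0 0 0.01 0 0 0 1;0 0 0.01 0 0 0 1;0 0 0.006 0 0 0 1;0 0 0 0 0 0 1;0 0 0 0 0 0 1"

```text
time_s: 22.73
tool_pos: [0.4608, -0.2993, 0.0621]
tool_rot: [-180.0, -0.0, -14.9]
force: [0.4, -0.5, -1.7]
grip_width: 0.0218
```

```bash
python3 go.py .4613 -.2998 .0315 -14.92; python3 look.py 16 .47 -.3 .08 50
```

```text
22.7333 [ 0.4608 -0.2993  0.0621] [-179.975    -0.0374  -14.9347] [ 0.3657 -0.4649 -1.7073] [0.0017 0.0393 0.0296] 0.021819046156586926
shift [0.0006 0.0004 0.0306] turn frac [-0.0009 -0.0013 -0.0005] q [ 43.903   12.9593 -15.26   106.0687   3.8153  61.4375 -77.745 ]
```

View pics/l16.png

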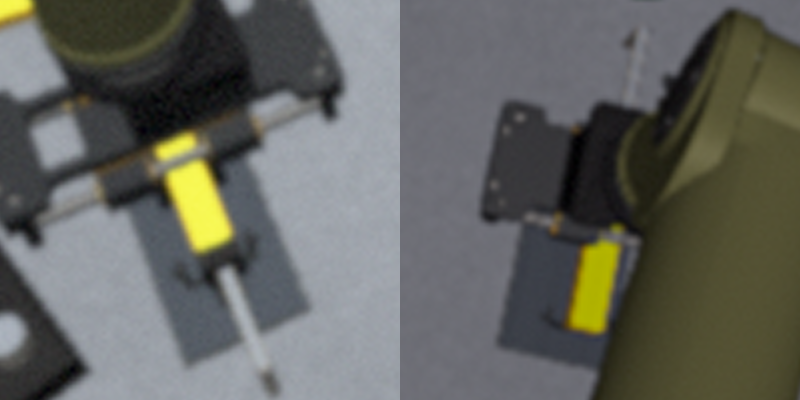

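The handle is lined up above the saddles. Lowering gently to seat it.

Emit:
servo_tool:
  moves: "0 0 0.006 0 0 0 1;0 0 0.006 0 0 0 1;0 0 0.005 0 0 0 1;0 0 0.004 0 0 0 1;0 0 0.003 0 0 0 1;0 0 0 0 0 0 1"

```text
time_s: 23.33
tool_pos: [0.4621, -0.3003, 0.0376]
tool_rot: [179.9, -0.2, -14.9]
force: [-0.7, 0.3, -2.2]
grip_width: 0.0218
```

```bash
python3 go.py .4613 -.2998 .0312 -14.92
```

```text
23.3333 [ 0.4621 -0.3003  0.0376] [179.9444  -0.2361 -14.946 ] [-0.6923  0.3042 -2.2259] [0.0607 0.0229 0.0067] 0.021787802958325712
shift [-0.0009 -0.0002  0.0064] turn frac [ 0.0019 -0.0082 -0.0009] q [ 43.7095  14.5736 -15.1432 107.2677   4.4184  58.4774 -78.2114]
```

Emit:
servo_tool:
  moves: "0 0 0.002 0 -0.005 0 1;0 0 0.002 0 0 0 1;0 0 0.0015 0 0 0 1;0 0 0 0 0 0 1"

```text
time_s: 23.67
tool_pos: [0.4623, -0.3003, 0.0315]
tool_rot: [179.9, -0.1, -14.9]
force: [0.3, 0.0, -2.7]
grip_width: 0.0218
```

```bash
python3 go.py .4613 -.2998 .0306 -14.92
```

```text
23.6667 [ 0.4623 -0.3003  0.0315] [179.9442  -0.0909 -14.944 ] [ 0.3019  0.0348 -2.6654] [ 0.0483 -0.001   0.0465] 0.021784025499144
shift [-0.0011 -0.0003  0.0009] turn frac [ 0.0019 -0.0032 -0.0008] q [ 43.6025  15.1184 -15.1005 107.3833   4.6342  57.9801 -78.3962]
```

Emit:
servo_tool:
  moves: "-0.001 0 0.001 0 0 0 1;0 0 0.001 0 0 0 1;0 0 0 0 0 0 1"

```text
time_s: 23.92
tool_pos: [0.4626, -0.3006, 0.0315]
tool_rot: [179.9, -0.2, -14.9]
force: [0.4, -0.2, -2.3]
grip_width: 0.0218
```

```bash
python3 go.py .4613 -.2998 .0306 -14.92
```

```text
23.9167 [ 0.4626 -0.3006  0.0315] [179.895   -0.2472 -14.9384] [ 0.3585 -0.1989 -2.3161] [ 0.0186 -0.0005  0.0359] 0.021775537122265994
shift [-0.0015 -0.0005  0.0009] turn frac [ 0.0037 -0.0086 -0.0006] q [ 43.6249  15.0365 -15.106  107.4813   4.6322  57.7981 -78.3793]
```

Emit:
servo_tool:
  moves: "-0.001 0 0.002 0 -0.005 0 1;0 0 0.002 0 0 0 1;0 0 0 0 0 0 1"

```text
time_s: 24.17
tool_pos: [0.4627, -0.3008, 0.0314]
tool_rot: [179.8, -0.2, -14.9]
force: [-0.2, 0.4, -1.0]
grip_width: 0.0219
```

```bash
python3 go.py .4613 -.2998 .0306 -14.92
```

```text
24.1667 [ 0.4627 -0.3008  0.0314] [179.8275  -0.2212 -14.9328] [-0.2354  0.3824 -0.9944] [ 0.0594  0.0166 -0.0451] 0.0219224999838118
shift [-0.0016 -0.0006  0.0007] turn frac [ 0.006  -0.0077 -0.0005] q [ 43.5725  15.0711 -15.0999 107.4637   4.726   57.794  -78.469 ]
```

The downward motion has stopped and the weight is coming off the wrist, so the pole is seated. Releasing.

Emit:
servo_tool:
  moves: "0 0 0 0 0 0 0;0 0 0 0 0 0 0;0 0 0 0 0 0 0;0 0 0 0 0 0 -1;0 0 0 0 0 0 -1;0 0 0 0 0 0 -1;0 0 0 0 0 0 -1;0 0 0 0 0 0 -1;0 0 0 0 0 0 -1;0 0 0 0 0 0 -1;0 0 0 0 0 0 -1;0 0 0 0 0 0 -1;0 0 0 0 0 0 -1"

```text
time_s: 25.25
tool_pos: [0.4629, -0.3013, 0.0307]
tool_rot: [179.8, -0.3, -14.9]
force: [-0.4, -0.3, -0.5]
grip_width: 0.0865
```

```bash
python3 go.py .4613 -.2998 .2 -14.92;python3 look.py 17 .47 -.3 .08 50
```

```text
25.25 [ 0.4629 -0.3013  0.0307] [179.7998  -0.2649 -14.9466] [-0.3623 -0.2592 -0.4846] [0.0642 0.0401 0.006 ] 0.0865493829746504
shift [-0.0012 -0.0005 -0.1693] turn frac [ 0.007  -0.0092 -0.0009] q [ 43.5768  15.1286 -15.0764 107.4781   4.7615  57.6745 -78.4759]
```

View pics/l17.png

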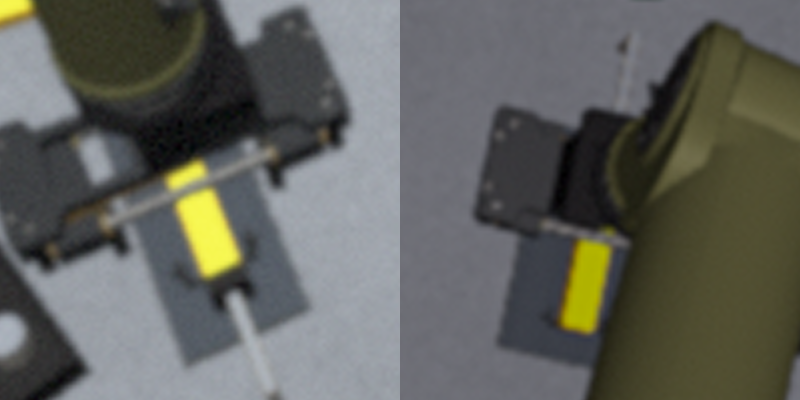

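The fingers are open and the handle lies in the saddles. Backing off upwards, then moving aside for a full check.

Emit:
servo_tool:
  moves: "0 0 -0.006 0 0 0 -1;0 0 -0.01 0 0 0 -1;0 0 -0.015 0 0 0 -1;0 0 -0.025 0 0 0 -1;0 0 -0.03 0 0 0 -1;0 0 -0.03 0 0 0 -1;0 0 -0.03 0 0 0 -1;0 0 -0.03 0 0 0 -1;0 0 -0.03 0 0 0 -1;-0.03 0.02 0 0 0 0 -1;-0.03 0.02 0 0 0 0 -1;-0.03 0.02 0 0 0 0 -1;-0.025 0.025 0 0 0 0 -1;0 0.03 0 0 0 0 -1;0 0.03 0 0 0 0 -1;0 0.03 0 0 0 0 -1;0 0.03 0 0 0 0 -1;0 0 0 0 0 0 -1;0 0 0 0 0 0 -1"

```text
time_s: 26.93
tool_pos: [0.2937, -0.4737, 0.2694]
tool_rot: [179.1, -1.4, -14.5]
force: [1.2, -0.1, -0.0]
grip_width: 0.0865
```

```bash
python3 go.py .4613 -.2998 .2 -14.92
python3 - <<'E'
from cell import env
from h import *
for n in("scene","top"):
    c=env.read_camera(n); np.savez(n+"18.npz",**c); cv2.imwrite(f"pics/{n}18.png",c["img"][:,:,::-1])
E
python3 flap.py 18
```

```text
26.9333 [ 0.2937 -0.4737  0.2694] [179.1451  -1.3814 -14.4557] [ 1.1934 -0.0999 -0.0175] [0.1843 0.0586 0.0633] 0.08654392417081644
shift [ 0.1172 -0.2113  0.0691] turn frac [ 0.0296 -0.0483  0.0158] q [ 57.8729   4.3537  -2.3519  91.1427  -0.0852  82.9043 -48.9265]
scene z0.15 188 x box pct [0.0032 0.0059 0.0076]
scene z0.17 31 x box pct [0.0051 0.0066 0.0078]
scene z0.19 31 x box pct [0.0048 0.0068 0.0076]
scene z0.21 34 x box pct [0.0043 0.0066 0.0075]
scene z0.23 35 x box pct [0.0049 0.0061 0.0078]
scene z0.25 56 x box pct [0.0048 0.0061 0.0071]
scene z0.27 506 x box pct [-0.0031  0.0038  0.0072]
0 ring c [329.0358 189.2668] 0.02 ring c [329.7459 190.0101] 0.05 ring c [330.8165 191.1667] obs mean/bbox [331.7312 190.1935] [320. 183.] [339. 203.]
top z0.15 72 x box pct [-0.0053 -0.0037 -0.0021]
top z0.17 36 x box pct [-0.0064 -0.0035 -0.0021]
top z0.19 14 x box pct [-0.0067 -0.0064 -0.005 ]
top z0.21 18 x box pct [-0.0068 -0.006  -0.0038]
top z0.23 16 x box pct [-0.0068 -0.0063 -0.0047]
top z0.25 20 x box pct [-0.0076 -0.006  -0.005 ]
top z0.27 385 x box pct [-0.0061 -0.0007  0.0045]
0 ring c [258.7159 168.6396] 0.02 ring c [258.9445 167.4437] 0.05 ring c [259.293  165.6505] obs mean/bbox [258.9072 165.866 ] [250. 154.] [267. 177.]
```

View pics/scene18.png

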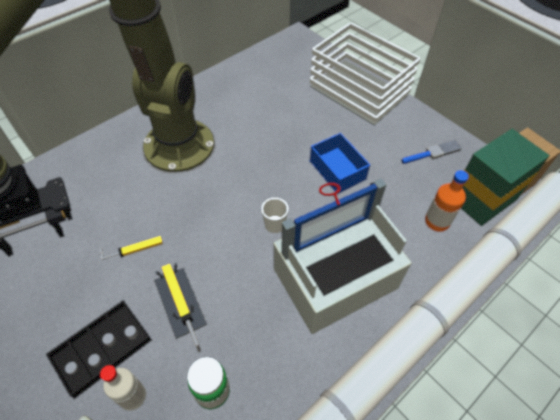

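View pics/top18.png

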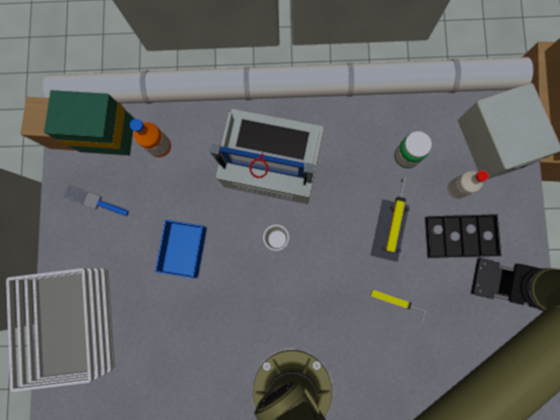

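Run:
```python
from h import *
np.set_printoptions(precision=4,suppress=True)
for n in("scene","top"):
  for t in("0","18"):
    c=load(n+t+".npz");W=cloud(c);H=hsv(c)
    yel=(H[...,0]>22)&(H[...,0]<34)&(H[...,1]>140)&(H[...,2]>110)&(W[...,2]>.06)&(W[...,0]>.35)&(W[...,0]<.6)&(W[...,1]<-.2)
    p=W[yel]; r=cv2.minAreaRect((p[:,:2]*1000).astype(np.float32)); 
    print(n,t,p.mean(0),np.median(p[:,2]),"slope",np.polyfit(p[:,0],p[:,2],1)[0],r)
  a,b=load(n+"0.npz")["img"].astype(int),load(n+"18.npz")["img"].astype(int)
  d=(abs(a-b).max(2)>60).astype(np.uint8); k,L,S,C=cv2.connectedComponentsWithStats(d)
  print([tuple(S[i]) for i in range(1,k) if S[i,4]>12])
```

```text
scene 0 [ 0.452  -0.2985  0.0873] 0.08729748165092155 slope 0.00044579386839998836 ((449.4618835449219, -297.612548828125), (21.5577449798584, 139.5425567626953), 75.02630615234375)
scene 18 [ 0.4539 -0.2981  0.0874] 0.08745801352686944 slope 0.009315085985039318 ((451.5659484863281, -297.49932861328125), (22.032817840576172, 141.4681854248047), 75.82002258300781)
[(np.int32(74), np.int32(0), np.int32(36), np.int32(16), np.int32(346)), (np.int32(0), np.int32(2), np.int32(40), np.int32(49), np.int32(830)), (np.int32(146), np.int32(13), np.int32(13), np.int32(14), np.int32(42)), (np.int32(110), np.int32(42), np.int32(15), np.int32(12), np.int32(56)), (np.int32(166), np.int32(43), np.int32(4), np.int32(6), np.int32(13)), (np.int32(122), np.int32(57), np.int32(16), np.int32(23), np.int32(108)), (np.int32(194), np.int32(96), np.int32(3), np.int32(12), np.int32(18)), (np.int32(163), np.int32(106), np.int32(7), np.int32(7), np.int32(33)), (np.int32(141), np.int32(109), np.int32(7), np.int32(7), np.int32(25)), (np.int32(0), np.int32(165), np.int32(72), np.int32(72), np.int32(3116)), (np.int3
[... 1073 characters left out ...]
), np.int32(36), np.int32(137)), (np.int32(483), np.int32(260), np.int32(15), np.int32(9), np.int32(56)), (np.int32(489), np.int32(264), np.int32(71), np.int32(55), np.int32(2410)), (np.int32(551), np.int32(318), np.int32(9), np.int32(5), np.int32(21)), (np.int32(414), np.int32(326), np.int32(127), np.int32(94), np.int32(4109)), (np.int32(537), np.int32(341), np.int32(9), np.int32(16), np.int32(33)), (np.int32(528), np.int32(391), np.int32(32), np.int32(29), np.int32(471)), (np.int32(497), np.int32(392), np.int32(50), np.int32(28), np.int32(114)), (np.int32(314), np.int32(405), np.int32(24), np.int32(15), np.int32(83)), (np.int32(255), np.int32(408), np.int32(7), np.int32(12), np.int32(30))]
```

The pole is level and seated, 2 mm along its axis from where it started. In both views only the flap and the arm have changed; the bystanders stand as before. Handing in.

```bash
python3 -c "
from cell import env
print(env.sign_off())"
```

```text
the job is handed in; nothing more can be done
None
```

The flap is shut and the pole is back in both saddles of its rest. I handed the job in at about 27 s of the 67 s allowed.

**What I did:** I took the larger pole from its rest and dropped its hook through the red ring. I pulled the flap slowly to its stop, the last stretch at about 20 mm/s or less. Then I unhooked by lifting straight up, laid the pole back and moved the arm clear.

**Last checks:**
- **Flap:** it measures upright to within about 0.01 rad, and did not move further under about 13 N of pull. It looked the same after unhooking and at the end.
- **Pole:** it is level, with its top at 87 mm as at the start, and lies about 2 mm further along the rest than before.
- **Bystanders:** comparing before and after pictures, only the flap and the arm had changed.

**What went wrong or disagreed:**
- **First grasp:** the fingers closed on air above the handle. The cameras showed the fingertips about 42 mm higher than the reported tool position and the stated finger length imply. I corrected for this and the second grasp held. The hook then matched its predicted position to about 1–2 mm, and nothing had been touched in the miss.
- **Ring position:** the averaged ring pixels sat a few pixels off the predicted centre for a fully shut flap. That average includes the ring's stem, so I relied on the panel measurement and the stop force instead.

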